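Tip the spent cells out of the caddy

ROBOT

A 6-joint arm with a two-finger parallel gripper is mounted at the origin on the work surface. World frame = base frame: x ahead of the robot, y to its left, z up, the work surface at z = 0. Lengths are in m, angles in degrees, forces in N, time in s.
With the tool pointing down it reaches from about 0.3 to 0.75 m from the base axis. Payload 8.5 kg.
Tool frame: the origin (TCP) lies on the centre line of the jaws, within the pads' length; the fingertips stand 11 mm ahead of it and the grasp point (between the pads) lies 8 mm behind it; z points along the fingers, y is the line along which they close (so a half turn about z gives the same grasp; the last joint's range is limited). The gripper opens to 85 mm and grips with 20 to 120 N. Pads are 22 mm wide; open, the fingers measure 114 mm over their backs; the gripper's body (76 mm by 85 mm) begins 54 mm behind the grasp point. The pads swing forward as they close: fully open they stand 13 mm farther back than shut.
Start: joints at [57.049, 21.807, 74.336, -0, 83.858, -12.336], TCP at [0.194, 0.515, 0.242] pointing down, gripper open.
Joint ranges: [-178.18, 178.18], [-50.72, 133.34], [12.68, 142.11], [-81.47, 261.47], [9.98, 163.14], [-165.26, 165.26]. Speed limits (degrees/s): [136.94, 136.94, 180, 180, 180, 180].

INTERFACE

Orientations are given as a 3x3 rotation matrix whose columns are the frame's x, y, z axes.
In Python, from rig import env gives the robot as it stands.
- The arm moves only by the shell command python3 nudge.py [FORCE], which reads ROWS from standard input. ROWS is a JSON list of rows, 1 to 10 of them, each an object with the fields d (a list: dx, dy, dz in shares of the most that a row can go, 1 being 50 mm), yaw (a turn about the tool's z in degrees), jaw (the finger opening in m); a field left out counts as zero (the opening has to be given); each row shifts and turns the commanded pose from where the row before left it, along the tool's axes as they then stand; what a row does not reach is not made up. A row lasts 1/10 s, in which the tool goes at most 0.05 m and 8.59 degrees, less where a joint would pass 70% of its speed; a pose out of reach is approached as far as the arm can. The fingers move at their own pace and stop on an object; FORCE is the grip in N (left out, the last holds). Time passes only in rows, so rows that do not move let the fingers close. It prints the time, the measured TCP pose, the force, the opening and the grip force at its end. Input that does not fit is refused with a message, and nothing moves.
- env.observe(): the state, without advancing time (a new reading comes with each control period).
- env.get_image(name): name is "scene" or "top" or "wrist"; returns a dict with "pixels" (420x560x3 uint8, red, green, blue), "K" (3x3 intrinsics, pixels), "extrinsics" (4x4, takes a point from world to camera coordinates). Camera axes: x right, y down, z forward; pixel columns grow to the right and rows downward; lengths in m; the calibration is good to about 2 mm. A picture is of the moment at which its call begins. There is no depth.
- env.close_job(): hands the job in; it is judged then, once.
The state is a dict: "time_s": time; "q": joint angles; "qvel": joint speeds; "joint_efforts": joint torques, N m; "position": TCP position; "tool_rot": TCP orientation; "ft_force": force on the tool from outside, world axes, zero at the start; "wrist_torque": the same for the moment, N m; "grip_width": finger opening in m; "gripper_force": force on a finger pad.
Only numpy, scipy, OpenCV 4.12 (cv2) and the standard library are available. Lean on these libraries where they do the work, as an engineer would, in place of code of your own. Each camera call takes 0.05 s, during which the arm holds its last target. There are 200 camera calls.

TASK

Empty the two spent batteries from the metal caddy into the open cardboard box: lift the caddy by its cross handle, hold it with its mouth close above the box, tip it mouth-down to about 45 degrees (not much steeper) and hold it tipped for a second with the batteries out and lying in the box. Bring the caddy back level in the air, then set it down squarely on its cork mat on the crates and let go, leaving everything else on the crates where it is.

Things in the scene. Friction and masses are not known exactly. Their poses are not given: they have to be found in the camera images.
- caddy: Loose aluminium tray holding two batteries, 130 long (its x) x 79 wide (y), side and back walls 48 high, 5 thick, about 0.25 kg. Origin: centre of its flat underside; z up. Mouth: the low end at -x, roughly towards the robot at the start. The inner floor falls 5 degrees towards the back (+x), so the batteries, reaching 45 above the underside, stay at the back while it is level.
- caddy_bar (a point): Centre of the caddy's handle: 5 mm along +x and 90 mm above the caddy's origin, same axes. The handle is an upright flat wooden board across the caddy (along y), 10 thick (x), 79 long, from 75 to 105 above the underside, on two side posts 69 apart inside. Pinch it along x from above, between the posts.
- caddy_lip (a point): Middle of the top of the lip at the caddy's mouth: x = -62.5 mm, 19 mm above the caddy's origin, same axes. The lip stands 2 mm above the inner floor; the batteries roll over it when the caddy is tipped mouth-down by more than about 35 degrees.
- cell0: Spent D battery, cylinder 34 diameter x 60 long, black and dark steel, 0.14 kg; starts in the caddy lying crosswise against the back wall. Origin: its centre; y along its axis.
- cell1: A second battery just like cell0, lying in front of it in the caddy.
- box: Open cardboard collecting box fixed to the table, 240 (its x) x 220 (y) x 70 high, walls and floor 5 thick. Origin: centre of its underside.
- crates: Two stacked whitened-ash crates, fixed, the shelf: 300 (its x) x 400 (y), flat top 150 above the table, carrying the mat. Origin: centre of the underside. It may stand left or right of the robot, with the box on the other side.
- mat (a point): Centre of the top of the cork mat, 170 (x) x 120 (y) x 3 thick, fixed on the crates' top; 153 above the table, 30 mm to -x of the crates' centre. Axes as the crates'. The caddy stands on it at the start.
- jar: Blue screw-top plastic jar, 72 diameter, 85 high, loose on the crates; leave alone. Origin: centre of its underside.
- saucer: Black ceramic saucer, 110 diameter, 18 high, loose on the crates; leave alone. Origin: centre of its underside.
- c_cells: Cluster of three spent C cells taped together upright, about 57 across, 50 high, loose on the crates; leave alone. Origin: centre of its underside.
- bulb: Tubular LED bulb, 30 diameter, 115 long (its y), lying on the crates; leave alone. Origin: on its underside, mid-length.

How it is judged:
By the outcome, as a careful person would: the job done as asked, in the order asked, and still so for the second after the job is handed in, with the robot touching nothing.
It also fails if it takes over 72 s, if anything falls off the work surface, if the arm or the gripper's body presses on something with over 40 N, if the wrist force passes 120 N, or if a joint passes its speed limit or range.

## Working session

There is one attempt and no reset: what is moved stays moved. The work goes in short steps, Python scripts to look and compute and a shell command to move; the robot and the scene stay as the last step left them, time stands still between calls to the robot, and variables do not carry over. Pictures are saved under pics/ and viewed, at most 13 in all, crops included, and the job is handed in when it is done.

```bash
ls; mkdir -p pics; python3 - <<'E'
from rig import env
import cv2,numpy as np
for n in("scene","top"):
    d=env.get_image(n);cv2.imwrite(f"pics/{n}0.png",d["pixels"][:,:,::-1])
    np.savez(f"pics/{n}0.npz",K=d["K"],E=d["extrinsics"]);print(n,d["K"].round(1).tolist(),d["extrinsics"].round(3).tolist())
o=env.observe();print({k:np.round(v,3).tolist() for k,v in o.items()})
E
```

```text
nudge.py
pics
rig.py
scene [[381.1, 0.0, 277.1], [0.0, 381.1, 210.1], [0.0, 0.0, 1.0]] [[-0.57, 0.821, 0.002, 0.324], [0.7, 0.487, -0.523, -0.314], [-0.43, -0.297, -0.853, 1.464], [0.0, 0.0, 0.0, 1.0]]
top [[460.2, 0.0, 277.1], [0.0, 460.2, 217.3], [0.0, 0.0, 1.0]] [[-0.143, -0.99, 0.002, 0.06], [-0.964, 0.139, -0.227, 0.605], [0.225, -0.034, -0.974, 1.13], [0.0, 0.0, 0.0, 1.0]]
{'time_s': 0.1, 'q': [57.052, 21.837, 74.378, -0.001, 83.858, -12.334], 'qvel': [0.019, -0.089, -0.152, -0.16, 0.024, 0.101], 'joint_efforts': [0.003, -44.922, -23.166, -0.0, 0.004, -0.0], 'position': [0.193, 0.515, 0.242], 'tool_rot': [[-0.936, 0.352, -0.001], [0.352, 0.936, -0.001], [0.0, -0.001, -1.0]], 'ft_force': [0.036, 0.478, 0.625], 'wrist_torque': [0.008, -0.021, 0.06], 'gripper_force': 0.0, 'grip_width': 0.085}
```
View pics/scene0.png

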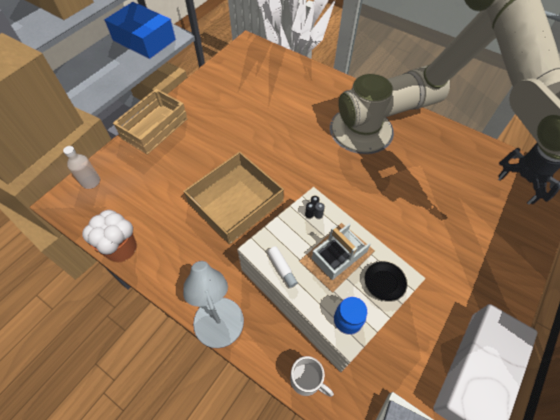

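View pics/top0.png

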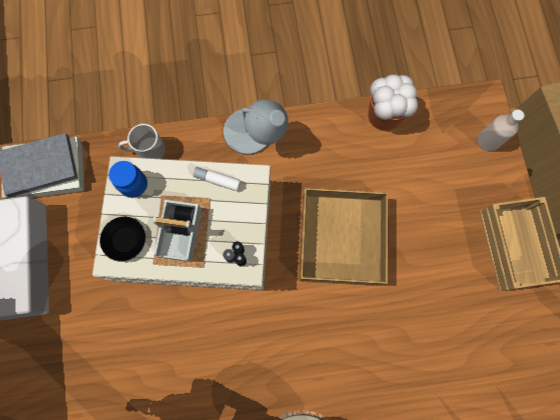

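The crates are on the left with the caddy at about (177,232) in the top view. The box is at about (345,237). I'll zoom in for precise pixels.

```bash
python3 - <<'E'
import cv2
a=cv2.imread("pics/top0.png")
cv2.imwrite("pics/c1.png",cv2.resize(a[145:295,90:290],None,fx=4,fy=4,interpolation=cv2.INTER_CUBIC))
b=cv2.imread("pics/scene0.png")
cv2.imwrite("pics/c2.png",cv2.resize(b[150:300,280:430],None,fx=4,fy=4,interpolation=cv2.INTER_CUBIC))
E
```

View pics/c1.png

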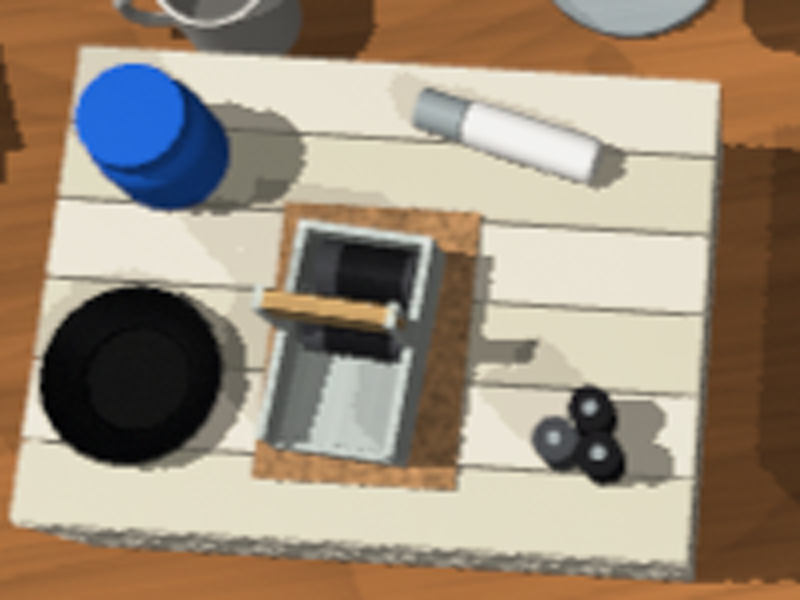

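View pics/c2.png

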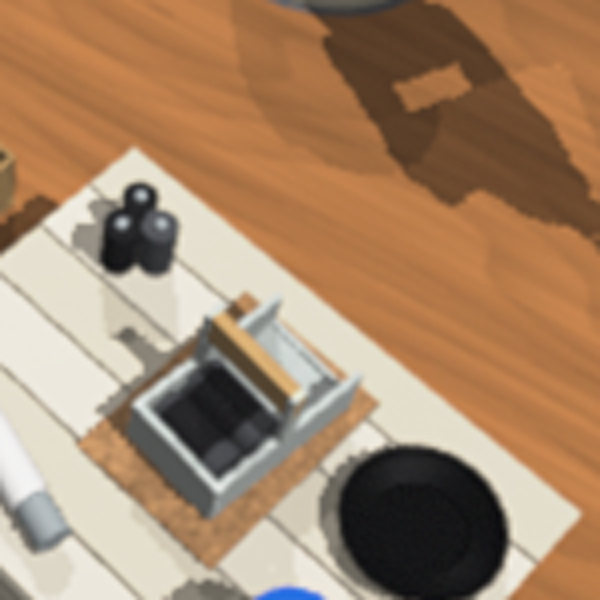

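```bash
cat > h.py <<'E'
import numpy as np
from scipy.optimize import least_squares
C={n:np.load(f"pics/{n}0.npz") for n in("top","scene")}
OFF=dict(top=(90,145),scene=(280,150))
def crop(n,u,v): return (u/4-.375+OFF[n][0],v/4-.375+OFF[n][1])
def proj(n,P):
    P=np.atleast_2d(P)@C[n]["E"][:3,:3].T+C[n]["E"][:3,3]
    p=P@C[n]["K"].T; return p[:,:2]/p[:,2:]
def world(p,b):
    x,y,a=p; c,s=np.cos(a),np.sin(a); b=np.array(b,float)
    return np.c_[x+c*b[:,0]-s*b[:,1],y+s*b[:,0]+c*b[:,1],b[:,2]]
def fit(obs,x0):
    def r(p): return np.concatenate([(proj(n,world(p,[b]))[0]-uv) for n,b,uv in obs])
    s=least_squares(r,x0,loss="soft_l1"); return s.x,r(s.x).reshape(-1,2).round(1)
E
python3 - <<'E'
from h import *
def show(name,o):
    p,r=fit(o,[.5,.2,0.]);print(name,p[:2].round(4),np.degrees(p[2]).round(2),r.tolist());return p
m=[("top",(.085*a,.06*b,.153),crop("top",u,v)) for a,b,u,v in[(1,1,287,203),(1,-1,481,213),(-1,-1,457,490),(-1,1,252,475)]]
m+=[("scene",(.085*a,.06*b,.153),crop("scene",u,v)) for a,b,u,v in[(1,1,210,567),(1,-1,78,440),(-1,-1,247,293),(-1,1,380,405)]]
show("mat",m)
k=[("top",(.15*a,.2*b,.15),crop("top",u,v)) for a,b,u,v in[(1,1,80,47),(1,-1,720,82),(-1,-1,690,570),(-1,1,12,522)]]
p=show("crates",k);print("mat from crates",world(p,[(-.03,0,.153)]))
z=.153
c=[("top",(.065*a,.0395*b,z+.048),crop("top",u,v)) for a,b,u,v in[(1,1,297,219),(1,-1,441,237),(-1,1,258,450),(-1,-1,392,464)]]
c+=[("top",(.005,.0395*b,z+.105),crop("top",u,v)) for b,u,v in[(1,258,292),(-1,400,309)]]
c+=[("scene",(.065*a,.0395*b,z+.048),crop("scene",u,v)) for a,b,u,v in[(1,1,212,487),(1,-1,133,405),(-1,1,360,376),(-1,-1,280,298)]]
c+=[("scene",(.005,.0395*b,z+.105),crop("scene",u,v)) for b,u,v in[(1,297,397),(-1,215,313)]]
p=show("caddy",c);print("bar",world(p,[(.005,0,z+.09)]))
b=[("top",(.12*a,.11*bb,.07),uv) for a,bb,uv in[(1,1,(303,189)),(1,-1,(388,192)),(-1,-1,(387,284)),(-1,1,(301,281))]]
show("box",b)
E
```

```text
mat [0.5887 0.2079] -11.97 [[-0.4, -0.6], [-0.1, 0.1], [-1.2, 0.1], [-0.5, 0.6], [-0.4, 0.2], [-0.9, 0.2], [-0.3, -1.2], [-0.2, -1.0]]
crates [0.6163 0.2007] -11.6 [[0.6, -0.2], [0.2, 0.1], [-0.3, -0.8], [-0.4, 1.1]]
mat from crates [[0.58694557 0.20671284 0.153     ]]
caddy [0.5841 0.211 ] -16.8 [[1.1, -0.5], [-1.6, -0.1], [-0.8, -3.6], [-0.1, -2.0], [-0.9, 0.5], [-0.8, 1.5], [0.3, 0.9], [-1.0, -1.3], [0.4, -0.7], [-1.0, -2.0], [0.5, -0.3], [-1.4, -1.9]]
bar [[0.58891394 0.20959513 0.243     ]]
box [ 0.5346 -0.193 ] -10.58 [[0.4, 0.2], [-1.3, 0.5], [0.9, -0.0], [-0.3, -0.7]]
```

The rows are not in the units I measure in: shifts go in shares of 50 mm. I convert before sending: 0.04 m is 0.8, -0.03 m is -0.6.

```bash
echo '[{"d":[0,0.8,-0.6],"jaw":0.085},{"d":[0,0.8,-0.6],"jaw":0.085},{"d":[0,0.8,-0.6],"jaw":0.085},{"d":[0,0.8,-0.6],"jaw":0.085},{"d":[0,0.8,0],"jaw":0.085},{"d":[0,0.8,0],"jaw":0.085},{"d":[0,0.8,0],"jaw":0.085},{"d":[0,0.8,0],"jaw":0.085}]' | python3 nudge.py; python3 - <<'E'
from rig import env
o=env.observe();print(o["q"],o["tool_rot"])
E
```

```text
time_s: 0.9
position: [0.2765, 0.7338, 0.3113]
tool_rot: [[-0.936, 0.352, 0.017], [0.352, 0.935, 0.046], [0.0, 0.049, -0.999]]
ft_force: [0.5, -0.1, 0.9]
grip_width: 0.0852
gripper_force: 0.0
[ 60.59477176  49.00008544  12.79376577   0.50181359 115.4533592
  -8.56322449] [[-9.35968634e-01  3.51687921e-01  1.66830258e-02]
 [ 3.52083069e-01  9.34852020e-01  4.57078994e-02]
 [ 4.78755694e-04  4.86549711e-02 -9.98815531e-01]]
```

```bash
echo '[{"d":[0,1,0],"jaw":0.085},{"d":[0,1,0],"jaw":0.085},{"d":[0,1,0],"jaw":0.085},{"d":[0,1,0],"jaw":0.085},{"d":[0,1,0],"jaw":0.085}]' | python3 nudge.py; python3 - <<'E'
from rig import env
o=env.observe();print(o["q"])
E
```

```text
time_s: 1.4
position: [0.2993, 0.7949, 0.248]
tool_rot: [[-0.936, 0.347, 0.062], [0.352, 0.921, 0.166], [0.0, 0.178, -0.984]]
ft_force: [1.0, 0.5, 0.5]
grip_width: 0.0854
gripper_force: 0.0
[ 60.97342119  53.91202362  12.78787323   1.54343321 103.16818109
  -7.922269  ]
```

Tilt ratchets when pushing past reach (10° now). Next, add an upward component.

```bash
for i in 1 ; do echo '[{"d":[0,0.6,-0.8],"jaw":0.085},{"d":[0,0.6,-0.8],"jaw":0.085},{"d":[0,0.6,-0.8],"jaw":0.085},{"d":[0,0.6,-0.8],"jaw":0.085},{"d":[0,0.6,-0.8],"jaw":0.085}]' | python3 nudge.py;done; python3 - <<'E'
from rig import env
o=env.observe();print(o["q"])
E
```

```text
time_s: 1.9
position: [0.282, 0.7491, 0.3906]
tool_rot: [[-0.936, 0.337, 0.101], [0.352, 0.897, 0.269], [0.0, 0.287, -0.958]]
ft_force: [-0.0, -0.5, -0.2]
grip_width: 0.0848
gripper_force: 0.0
[ 60.10189777  43.67316992  12.75554433   2.77897875 107.07977533
  -8.08041178]
```

In the tool's units: -0.048 m is -0.96, -0.01 m is -0.2.

```bash
echo '[{"d":[0,-0.96,-0.2],"jaw":0.085},{"d":[0,-0.96,-0.2],"jaw":0.085},{"d":[0,-0.96,-0.2],"jaw":0.085},{"d":[0,-0.96,-0.2],"jaw":0.085},{"d":[0,-0.96,-0.2],"jaw":0.085},{"d":[0,-0.96,-0.2],"jaw":0.085},{"d":[0,-0.96,-0.2],"jaw":0.085},{"d":[0,-0.96,-0.2],"jaw":0.085},{"d":[0,-0.96,-0.2],"jaw":0.085},{"d":[0,-0.96,-0.2],"jaw":0.085}]' | python3 nudge.py;  python3 - <<'E'
from rig import env
o=env.observe();print(o["q"])
E
echo '[{"d":[0,-0.8,0],"jaw":0.085},{"d":[0,-0.8,0],"jaw":0.085},{"d":[0,-0.8,0],"jaw":0.085},{"d":[0,-0.8,0],"jaw":0.085}]' | python3 nudge.py;  python3 - <<'E'
from rig import env
o=env.observe();print(o["q"])
E
```

```text
time_s: 2.9
position: [0.1161, 0.3083, 0.3503]
tool_rot: [[-0.936, 0.336, 0.101], [0.351, 0.897, 0.268], [0.0, 0.286, -0.958]]
ft_force: [0.6, -1.2, 0.8]
grip_width: 0.0851
gripper_force: 0.0
[ 42.33941347 -13.92432504  97.78862539   7.58961539  81.30642019
 -27.28153727]
time_s: 3.3
position: [0.0784, 0.193, 0.3179]
tool_rot: [[-0.935, 0.34, 0.098], [0.354, 0.898, 0.26], [0.001, 0.278, -0.961]]
ft_force: [1.0, -1.1, -0.0]
grip_width: 0.0852
gripper_force: 0.0
[ 10.00665506 -32.50886152 110.58761543  13.87227919  93.44353765
 -57.38853022]
```

```bash
cat > kin.py <<'E'
import numpy as np
from scipy.optimize import least_squares
D=[([57.052,21.837,74.378,0,83.858],[.193,.515,.242]),([60.595,49,12.794,.502,115.453],[.2765,.7338,.3113]),([60.973,53.912,12.788,1.543,103.168],[.2993,.7949,.248]),([60.102,43.673,12.756,2.779,107.08],[.282,.7491,.3906]),([42.339,-13.924,97.789,7.59,81.306],[.1161,.3083,.3503]),([10.007,-32.509,110.588,13.872,93.444],[.0784,.193,.3179])]
def R(ax,d):
    a=np.radians(d);c,s=np.cos(a),np.sin(a)
    return np.array([[c,-s,0],[s,c,0],[0,0,1]]) if ax=='z' else np.array([[c,0,s],[0,1,0],[-s,0,c]])
def fk(q,p):
    h,L1,L2,L3,e,o,a0=p
    r=R('z',q[0]);x=r@[a0,o,h];r=r@R('y',q[1]);x=x+r@[0,0,L1]
    r=r@R('y',q[2]);x=x+r@[e,0,0]+r@[0,0,L2];r=r@R('z',q[3])@R('y',q[4]);return x+r@[0,0,L3],r
def res(p): return np.concatenate([fk(q,p)[0]-x for q,x in D])
P=least_squares(res,[.35,.4,.4,.2,0,.118,0]).x
if __name__=="__main__":
    print(P.round(4),res(P).round(4))
    h,L1,L2,L3,e,o,a0=P
    for t in(0,45):
      for q3 in (12.7,142.1):
        for q2 in range(-50,90,15):
            q5=180-t-q2-q3
            if 10<q5<163:
                x,_=fk([0,q2,q3,0,q5],P);print(t,q3,q2,round(q5),x.round(3))
E
python3 kin.py
```

```text
[1.297e-01 5.370e-01 3.505e-01 2.458e-01 1.031e-01 1.177e-01 4.000e-04] [ 0.0004 -0.0003 -0.0001 -0.0001  0.0002 -0.     -0.0001  0.      0.
 -0.0001  0.     -0.0001 -0.0001 -0.      0.0001  0.0001  0.      0.0001]
0 12.7 10 157 [0.324 0.118 0.696]
0 12.7 25 142 [0.523 0.118 0.585]
0 12.7 40 127 [0.687 0.118 0.426]
0 12.7 55 112 [0.804 0.118 0.23 ]
0 12.7 70 97 [0.866 0.118 0.01 ]
0 12.7 85 82 [ 0.869  0.118 -0.218]
0 142.1 -50 88 [-0.064  0.118  0.113]
0 142.1 -35 73 [-0.003  0.118  0.122]
0 142.1 -20 58 [0.059 0.118 0.115]
0 142.1 -5 43 [0.117 0.118 0.092]
0 142.1 10 28 [0.167 0.118 0.055]
0 142.1 25 13 [0.205 0.118 0.006]
45 12.7 -35 157 [-0.171  0.118  0.759]
45 12.7 -20 142 [0.048 0.118 0.821]
45 12.7 -5 127 [0.277 0.118 0.824]
45 12.7 10 112 [0.498 0.118 0.768]
45 12.7 25 97 [0.697 0.118 0.657]
45 12.7 40 82 [0.861 0.118 0.498]
45 12.7 55 67 [0.978 0.118 0.301]
45 12.7 70 52 [1.04  0.118 0.082]
45 12.7 85 37 [ 1.043  0.118 -0.146]
45 142.1 -50 43 [0.109 0.118 0.185]
45 142.1 -35 28 [0.171 0.118 0.194]
45 142.1 -20 13 [0.233 0.118 0.187]
```

```bash
cat >> kin.py <<'E'
LO=np.array([-178.18,-50.72,12.68,-81.47,9.98,-165.26]);HI=np.array([178.18,133.34,142.11,261.47,163.14,165.26])
def FK(q):
    x,r=fk(q,P);return x,r@R('z',q[5]+90)
def IK(x,Rt,q0):
    f=lambda q:np.concatenate([(FK(q)[0]-x)*10,(FK(q)[1]-Rt).ravel()])
    s=least_squares(f,np.clip(q0,LO+.1,HI-.1),bounds=(LO,HI),x_scale=50);return s.x,np.abs(s.fun).max()
def pose(u,t,ya):
    """tool leaning t deg towards azimuth u; tool y azimuth ya before leaning"""
    from scipy.spatial.transform import Rotation as Ro
    a=np.radians(ya);y=np.array([np.cos(a),np.sin(a),0]);z=np.array([0,0,-1.]);M=np.c_[np.cross(y,z),y,z]
    b=np.radians(u);ax=np.cross(z,[np.cos(b),np.sin(b),0]);return Ro.from_rotvec(ax*np.radians(t)).as_matrix()@M
E
python3 - <<'E'
from kin import *
q0=[8,30,75,0,75,0]
def best(x,Rt):
    return min((IK(np.array(x),Rt,[a,b,75,c,80,d]) for a in(0,40) for b in(20,) for c in(0,60,-60,120) for d in(-90,0,90)),key=lambda s:s[1])
for ya in(-16.8,163.2):
    print("grasp",ya,best([.589,.2096,.235],pose(0,0,ya))[0].round())
u=79.4
for ya in range(-180,180,30):
    s=best([.56,-.16,.2],pose(u,45,u+ya));print("box ya=u+",ya,s[0].round(),s[1].round(4))
for az,t in((80,0),(80,20),(80,45),(-100,-45),(-100,0)):
    r={0:.79,20:.82,45:.88,-45:.6}[t]
    s=min((IK(np.array([r*np.cos(np.radians(az)),r*np.sin(np.radians(az)),.3]),pose(u if az>0 else u+180,t,az),[az-9,40,30,c,100,0]) for c in(0,30,-30)),key=lambda s:s[1])
    print(az,t,s[0].round(),s[1].round(3))
E
python3 - <<'E'
import sys;sys.path.insert(0,'.')
import os;os.chdir('.')
from h import *
for P in [(0.16,.9,.4),(.33,.85,.4),(-.12,-.7,.4),(-.12,-.8,.4),(-.12,-.8,0)]: print(P,proj("scene",P).round(),proj("top",P).round())
E
```

```text
grasp -16.8 [ 9. 30. 62.  0. 88. 26.]
grasp 163.2 [   9.   30.   62.   -0.   88. -154.]
box ya=u+ -180 [-43.  35.  72.  37.  99.  55.] 0.0
box ya=u+ -150 [-43.  35.  72.  37.  99.  25.] 0.0
box ya=u+ -120 [-43.  35.  72.  37.  99.  -5.] 0.0
box ya=u+ -90 [-43.  35.  72.  37.  99. -35.] 0.0
box ya=u+ -60 [-43.  35.  72.  37.  99. -65.] 0.0
box ya=u+ -30 [-43.  35.  72.  37.  99. -95.] 0.0
box ya=u+ 0 [ -43.   35.   72.   37.   99. -125.] 0.0
box ya=u+ 30 [ -43.   35.   72.   37.   99. -155.] 0.0
box ya=u+ 60 [-44.  34.  75.  40.  97. 165.] 0.1204
box ya=u+ 90 [-43.  35.  72.  37.  99. 145.] 0.0
box ya=u+ 120 [-43.  35.  72.  37.  99. 115.] 0.0
box ya=u+ 150 [-43.  35.  72.  37.  99.  85.] 0.0
80 0 [ 71.  50.  13.   0. 115.  -9.] 0.033
80 20 [71. 42. 31.  3. 87. -9.] 0.0
80 45 [ 71.  39.  46.   8.  50. -12.] 0.0
-100 -45 [-109.   48.   28.  -11.  148.  -16.] 0.0
-100 0 [-109.   50.   13.    0.  115.   -9.] 0.033
(0.16, 0.9, 0.4) [[748. 223.]] [[-250.  516.]]
(0.33, 0.85, 0.4) [[713. 274.]] [[-208.  401.]]
(-0.12, -0.7, 0.4) [[227. -51.]] [[758. 550.]]
(-0.12, -0.8, 0.4) [[206. -59.]] [[817. 540.]]
(-0.12, -0.8, 0) [[220.  39.]] [[631. 466.]]
```

```bash
cat > st.py <<'E'
import sys,numpy as np
from rig import env
from kin import FK
def st(*targets):
    """print tilt vector, yaw and tool-axis deltas through world targets"""
    o=env.observe();T=np.array(o["tool_rot"]);p=np.array(o["position"]);z=T[:,2];y=T[:,1]
    print("t",o["time_s"],"p",p.round(4),"q",np.round(o["q"],1),"F",np.round(o["ft_force"],1),"w",round(o["grip_width"],4))
    print("tilt",np.degrees(np.arccos(-z[2])).round(2),"az",np.degrees(np.arctan2(z[1],z[0])).round(1),"vec",np.degrees(z[:2]).round(2),"y az",np.degrees(np.arctan2(y[1],y[0])).round(2))
    for t in targets:
        t=np.array(t,float);print(t,"d_tool",(T.T@(t-p)).round(4),"dist",np.linalg.norm(t-p).round(3));p=t
if __name__=="__main__": st(*[eval(a) for a in sys.argv[1:]])
E
python3 st.py "(.4,0,.42)" "(.1,-.45,.42)" "(-.2,-.6,.42)"
```

```text
t 3.3 p [0.0784 0.193  0.3179] q [ 10.  -32.5 110.6  13.9  93.4 -57.4] F [ 1.  -1.1 -0. ] w 0.0852
tilt 16.14 az 69.4 vec [ 5.6  14.91] y az 69.26
[0.4  0.   0.42] d_tool [-0.3691 -0.0356 -0.1169] dist 0.389
[ 0.1  -0.45  0.42] d_tool [ 0.1213 -0.5063 -0.1464] dist 0.541
[-0.2  -0.6   0.42] d_tool [ 0.2275 -0.2368 -0.0683] dist 0.335
```

The rows are not in the units I measure in: shifts go in shares of 50 mm. I convert before sending: -0.046 m is -0.92, -0.014 m is -0.28.

```bash
echo '[{"d":[-0.92,-0.08,-0.28],"jaw":0.085},{"d":[-0.92,-0.08,-0.28],"jaw":0.085},{"d":[-0.92,-0.08,-0.28],"jaw":0.085},{"d":[-0.92,-0.08,-0.28],"jaw":0.085},{"d":[-0.92,-0.08,-0.28],"jaw":0.085},{"d":[-0.92,-0.08,-0.28],"jaw":0.085},{"d":[-0.92,-0.08,-0.28],"jaw":0.085},{"d":[-0.92,-0.08,-0.28],"jaw":0.085}]' | python3 nudge.py>/dev/null
echo '[{"yaw":8.5,"jaw":0.085},{"yaw":8.5,"jaw":0.085},{"yaw":8.5,"jaw":0.085},{"yaw":8.5,"jaw":0.085},{"yaw":8.5,"jaw":0.085},{"yaw":8.5,"jaw":0.085},{"yaw":8.5,"jaw":0.085},{"yaw":8.5,"jaw":0.085},{"yaw":8.5,"jaw":0.085},{"yaw":8.5,"jaw":0.085}]' | python3 nudge.py >/dev/null
echo '[{"yaw":8.5,"jaw":0.085},{"yaw":8.5,"jaw":0.085},{"yaw":8.5,"jaw":0.085},{"yaw":8.5,"jaw":0.085},{"yaw":8.5,"jaw":0.085},{"yaw":8.5,"jaw":0.085},{"yaw":8.5,"jaw":0.085},{"yaw":8.5,"jaw":0.085},{"yaw":8.5,"jaw":0.085},{"yaw":8.5,"jaw":0.085}]' | python3 nudge.py >/dev/null
python3 st.py "(.1,-.45,.42)" "(-.2,-.6,.42)"
```

```text
t 6.1 p [0.3752 0.0236 0.4084] q [-25.8  -3.3  80.3  16.3 104.   79.3] F [-0.3  0.3 -0.9] w 0.0847
tilt 15.92 az 69.5 vec [ 5.5  14.72] y az -100.87
[ 0.1  -0.45  0.42] d_tool [-0.1737  0.4946 -0.1593] dist 0.548
[-0.2  -0.6   0.42] d_tool [-0.2635  0.1963 -0.0673] dist 0.335
```

In the tool's units: 0.045 m is 0.9, -0.016 m is -0.32.

```bash
echo '[{"d":[-0.32,0.9,-0.29],"jaw":0.085},{"d":[-0.32,0.9,-0.29],"jaw":0.085},{"d":[-0.32,0.9,-0.29],"jaw":0.085},{"d":[-0.32,0.9,-0.29],"jaw":0.085},{"d":[-0.32,0.9,-0.29],"jaw":0.085},{"d":[-0.32,0.9,-0.29],"jaw":0.085},{"d":[-0.32,0.9,-0.29],"jaw":0.085},{"d":[-0.32,0.9,-0.29],"jaw":0.085},{"d":[-0.32,0.9,-0.29],"jaw":0.085},{"d":[-0.32,0.9,-0.29],"jaw":0.085}]' | python3 nudge.py>/dev/null
echo '[{"d":[-0.68,0.66,-0.2],"jaw":0.085},{"d":[-0.68,0.66,-0.2],"jaw":0.085},{"d":[-0.68,0.66,-0.2],"jaw":0.085},{"d":[-0.68,0.66,-0.2],"jaw":0.085},{"d":[-0.68,0.66,-0.2],"jaw":0.085},{"d":[-0.68,0.66,-0.2],"jaw":0.085},{"d":[-0.68,0.66,-0.2],"jaw":0.085}]' | python3 nudge.py >/dev/null
python3 st.py "(-.28,-.75,.42)"
```

```text
t 7.8 p [-0.1565 -0.5993  0.4125] q [-115.1   36.9   22.5   -1.8  136.5  -15.3] F [ 0.2 -0.5  1.2] w 0.0849
tilt 15.95 az 69.3 vec [ 5.56 14.73] y az -100.5
[-0.28 -0.75  0.42] d_tool [-0.0913  0.1623 -0.0579] dist 0.195
```

```bash
python3 - <<'E'
from rig import env
import cv2
d=env.get_image("wrist");cv2.imwrite("pics/w1.png",d["pixels"][:,:,::-1])
E
```

```text
(no output)
```

View pics/w1.png

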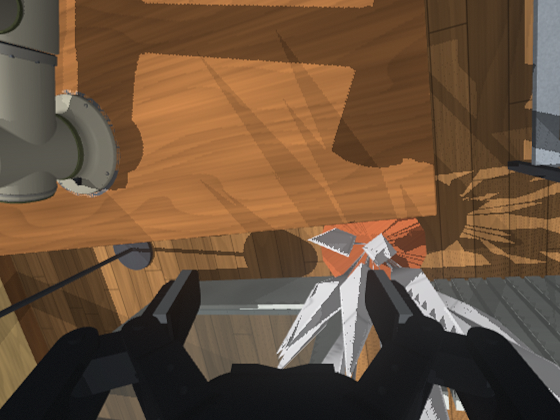

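```bash
python3 - <<'E'
from rig import env
import numpy as np
W=env.get_image("wrist");S=env.get_image("scene")
def ray(d,u,v):
    E=d["extrinsics"];R=E[:3,:3];c=-R.T@E[:3,3];r=R.T@np.linalg.inv(d["K"])@[u,v,1];return c,r/np.linalg.norm(r)
print("cam",ray(W,280,210))
for a,b in(((375,250),(293,20)),((375,250),(285,5)),((420,260),(290,30))):
    c1,r1=ray(W,*a);c2,r2=ray(S,*b)
    s=np.linalg.lstsq(np.c_[r1,-r2],c2-c1,rcond=None)[0];print((c1+r1*s[0]).round(2),(c2+r2*s[1]).round(2))
c,r=ray(W,350,350);print(c.round(3),r.round(3))
E
```

```text
cam (array([-0.09659813, -0.65305726,  0.53836681]), array([-0.20029969,  0.31592658, -0.92739982]))
[-0.3  -0.64  0.02] [-0.37 -0.57  0.05]
[-0.27 -0.64  0.11] [-0.33 -0.58  0.13]
[-0.38 -0.73 -0.1 ] [-0.46 -0.63 -0.08]
[-0.097 -0.653  0.538] [-0.625  0.124 -0.77 ]
```

```bash
python3 st.py "(-.20,-.555,.49)" "(-.24,-.65,.55)"
```

```text
t 7.95 p [-0.1577 -0.6003  0.409 ] q [-115.1   37.1   22.7   -1.7  136.3  -15.2] F [ 0.8  0.1 -0.6] w 0.0849
tilt 16.21 az 69.1 vec [ 5.7  14.95] y az -100.65
[-0.2   -0.555  0.49 ] d_tool [-0.0466 -0.0576 -0.0701] dist 0.102
[-0.24 -0.65  0.55] d_tool [-0.0175  0.0804 -0.0864] dist 0.119
```

In the tool's units: -0.035 m is -0.7, -0.03 m is -0.6.

```bash
echo '[{"d":[-0.3,-0.38,-0.46],"jaw":0.085},{"d":[-0.3,-0.38,-0.46],"jaw":0.085},{"d":[-0.3,-0.38,-0.46],"jaw":0.085},{"d":[-0.1,0.6,-0.7],"jaw":0.085},{"d":[-0.1,0.6,-0.7],"jaw":0.085},{"d":[-0.1,0.6,-0.6],"jaw":0.085},{"d":[-0.1,0.6,-0.6],"jaw":0.085}]' | python3 nudge.py >/dev/null;python3 st.py "(-.24,-.65,.55)"
```

```text
t 8.65 p [-0.2047 -0.5754  0.4718] q [-119.9   36.5   12.8   -3.1  142.8  -21.3] F [ 0.8 -0.2  0.2] w 0.0851
tilt 12.22 az 69.0 vec [ 4.35 11.32] y az -100.59
[-0.24 -0.65  0.55] d_tool [-0.0175  0.0618 -0.0938] dist 0.114
```

In the tool's units: -0.035 m is -0.7, 0.035 m is 0.7.

```bash
echo '[{"d":[-0.12,0.7,-0.7],"jaw":0.085},{"d":[-0.12,0.7,-0.7],"jaw":0.085},{"d":[-0.12,0.7,-0.7],"jaw":0.085},{"d":[-0.12,0.7,-0.7],"jaw":0.085},{"d":[-0.12,0.7,-0.7],"jaw":0.085},{"d":[-0.12,0.7,-0.7],"jaw":0.085},{"d":[-0.12,0.7,-0.7],"jaw":0.085}]' | python3 nudge.py >/dev/null;python3 st.py "(-.24,-.65,.55)"
```

```text
t 9.35 p [-0.222  -0.6096  0.4639] q [-120.3   36.8   12.7   -0.6  134.4  -19.8] F [-0.3  0.4 -0.6] w 0.0848
tilt 3.95 az 66.2 vec [1.59 3.61] y az -100.88
[-0.24 -0.65  0.55] d_tool [-0.0087  0.0372 -0.089 ] dist 0.097
```

```bash
echo '[{"d":[-0.24,0.7,-0.7],"jaw":0.085},{"d":[-0.24,0.7,-0.7],"jaw":0.085},{"d":[-0.24,0.7,-0.7],"jaw":0.085}]' | python3 nudge.py >/dev/null;python3 st.py "(0.05,-.5,.45)" "(.4,-.1,.45)" "(.545,.223,.4)"
```

```text
t 9.65 p [-0.242  -0.6125  0.4706] q [-121.9   36.1   12.7    0.2  131.3  -20.8] F [-0.3  0.9  0.7] w 0.0849
tilt 0.24 az 12.7 vec [0.23 0.05] y az -100.94
[ 0.05 -0.5   0.45] d_tool [ 0.2652 -0.1659  0.0219] dist 0.314
[ 0.4  -0.1   0.45] d_tool [ 0.2677 -0.4591  0.0018] dist 0.532
[0.545 0.223 0.4  ] d_tool [ 0.0809 -0.3446  0.0509] dist 0.358
```

```bash
echo '[{"d":[0.88,-0.56,0],"jaw":0.085},{"d":[0.88,-0.56,0],"jaw":0.085},{"d":[0.88,-0.56,0],"jaw":0.085},{"d":[0.88,-0.56,0],"jaw":0.085},{"d":[0.88,-0.56,0],"jaw":0.085},{"d":[0.88,-0.56,0],"jaw":0.085},{"d":[0.48,-0.8,0],"jaw":0.085},{"d":[0.48,-0.8,0],"jaw":0.085},{"d":[0.48,-0.8,0],"jaw":0.085},{"d":[0.48,-0.8,0],"jaw":0.085}]' | python3 nudge.py >/dev/null;
echo '[{"d":[0.48,-0.8,0],"jaw":0.085},{"d":[0.48,-0.8,0],"jaw":0.085},{"d":[0.48,-0.8,0],"jaw":0.085},{"d":[0.48,-0.8,0],"jaw":0.085},{"d":[0.48,-0.8,0],"jaw":0.085},{"d":[0.48,-0.8,0],"jaw":0.085},{"d":[0.48,-0.8,0],"jaw":0.085},{"d":[0.48,-0.8,0],"jaw":0.085}]' | python3 nudge.py >/dev/null;
echo '[{"yaw":-8.5,"jaw":0.085},{"yaw":-8.5,"jaw":0.085},{"yaw":-8.5,"jaw":0.085},{"yaw":-8.5,"jaw":0.085},{"yaw":-8.5,"jaw":0.085},{"yaw":-8.5,"jaw":0.085},{"yaw":-8.5,"jaw":0.085},{"yaw":-8.5,"jaw":0.085},{"yaw":-8.5,"jaw":0.085},{"yaw":-8.5,"jaw":0.085}]' | python3 nudge.py >/dev/null;
python3 st.py "(.56,.218,.38)" "(.589,.2096,.251)"
```

```text
t 12.45 p [ 0.4114 -0.0859  0.4752] q [-28.2   4.3  60.5   0.3 114.9 -12.5] F [ 0.2  0.4 -0.3] w 0.0852
tilt 0.37 az 17.4 vec [0.35 0.11] y az -15.6
[0.56  0.218 0.38 ] d_tool [0.3323 0.061  0.0967] dist 0.351
[0.589  0.2096 0.251 ] d_tool [-0.0007  0.0295  0.1292] dist 0.132
```

```bash
echo '[{"d":[0.84,0.152,0.24],"jaw":0.085},{"d":[0.84,0.152,0.24],"jaw":0.085},{"d":[0.84,0.152,0.24],"jaw":0.085},{"d":[0.84,0.152,0.24],"jaw":0.085},{"d":[0.84,0.152,0.24],"jaw":0.085},{"d":[0.84,0.152,0.24],"jaw":0.085},{"d":[0.84,0.152,0.24],"jaw":0.085},{"d":[0.84,0.152,0.24],"jaw":0.085},{"jaw":0.085},{"jaw":0.085}]' | python3 nudge.py >/dev/null;
python3 st.py "(.589,.2096,.251)"; python3 - <<'E'
from rig import env
import cv2,numpy as np
d=env.get_image("wrist");cv2.imwrite("pics/w2.png",d["pixels"][:,:,::-1]);np.savez("pics/wrist0.npz",K=d["K"],E=d["extrinsics"])
E
```

```text
t 13.45 p [0.5628 0.2213 0.3799] q [1.020e+01 2.490e+01 4.720e+01 1.000e-01 1.075e+02 2.610e+01] F [ 0.7 -0.3 -0.5] w 0.0849
tilt 0.29 az 28.7 vec [0.25 0.14] y az -15.87
[0.589  0.2096 0.251 ] d_tool [-0.0046  0.0279  0.129 ] dist 0.132
```

View pics/w2.png

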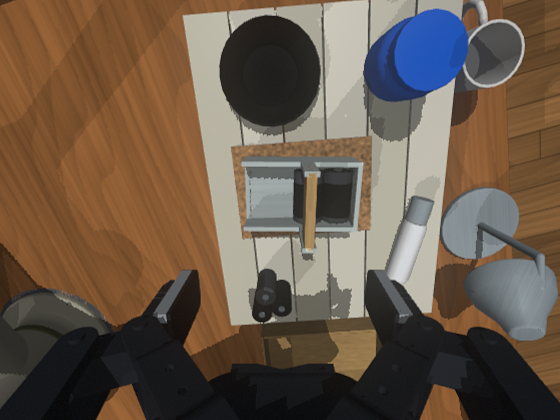

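```bash
python3 - <<'E'
import cv2
a=cv2.imread("pics/w2.png")
cv2.imwrite("pics/c3.png",cv2.resize(a[130:265,222:382],None,fx=4.5,fy=4.5,interpolation=cv2.INTER_CUBIC)[:600])
E
```

```text
(no output)
```

View pics/c3.png

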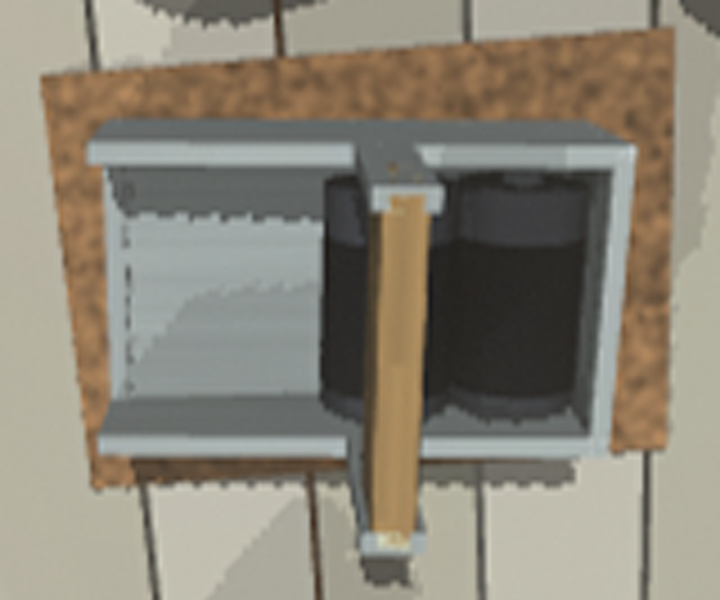

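```bash
python3 - <<'E'
from h import *
C["wrist"]=np.load("pics/wrist0.npz")
w=lambda u,v:(u/4.5-.39+222,v/4.5-.39+130)
z=.153
cw=[("wrist",(.065*a,.0395*b,z+.048),w(u,v)) for a,b,u,v in[(1,1,635,145),(1,-1,607,455),(-1,1,88,145),(-1,-1,100,455)]]
cw+=[("wrist",(.005,.0395*b,z+.105),w(u,v)) for b,u,v in[(1,406,185),(-1,394,555)]]
mw=[("wrist",(.085*a,.06*b,z),w(u,v)) for a,b,u,v in[(1,1,675,30),(1,-1,667,450),(-1,1,40,75),(-1,-1,93,488)]]
c=[("top",(.065*a,.0395*b,z+.048),crop("top",u,v)) for a,b,u,v in[(1,1,297,219),(1,-1,441,237)]]
c+=[("top",(.005,.0395*b,z+.105),crop("top",u,v)) for b,u,v in[(1,258,292),(-1,400,309)]]
c+=[("scene",(.065*a,.0395*b,z+.048),crop("scene",u,v)) for a,b,u,v in[(1,1,212,487),(1,-1,133,405)]]
c+=[("scene",(.005,.0395*b,z+.105),crop("scene",u,v)) for b,u,v in[(1,297,397),(-1,215,313)]]
m=[("top",(.085*a,.06*b,.153),crop("top",u,v)) for a,b,u,v in[(1,1,287,203),(1,-1,481,213),(-1,-1,457,490),(-1,1,252,475)]]
m+=[("scene",(.085*a,.06*b,.153),crop("scene",u,v)) for a,b,u,v in[(1,1,210,567),(1,-1,78,440),(-1,-1,247,293),(-1,1,380,405)]]
for n,o in(("caddy w",cw),("caddy top/scene",c),("caddy all",cw+c),("mat w",mw),("mat all",mw+m)):
    p,r=fit(o,[.58,.21,-.2]);print(n,p[:2].round(4),np.degrees(p[2]).round(2),r.tolist() if "all" not in n else "");
    if n[0]=="c":print(" bar",world(p,[(.005,0,z+.09)]).round(4))
E
python3 st.py "(.589,.2096,.30)"
```

```text
caddy w [0.5826 0.213 ] -15.95 [[0.1, -0.0], [0.2, 0.1], [-0.4, -0.2], [-0.2, 0.1], [0.2, 0.3], [0.0, -0.3]]
 bar [[0.5874 0.2116 0.243 ]]
caddy top/scene [0.5849 0.2105] -16.13 [[1.0, -0.7], [-1.7, -0.7], [-0.7, 0.3], [-0.6, 1.0], [0.3, 1.1], [-1.3, -0.9], [0.3, -0.3], [-1.9, -1.7]]
 bar [[0.5897 0.2091 0.243 ]]
caddy all [0.5829 0.2127] -16.08 
 bar [[0.5877 0.2113 0.243 ]]
mat w [0.5878 0.2085] -11.76 [[0.3, -0.1], [-0.3, -0.2], [0.2, 0.3], [-0.2, 0.0]]
mat all [0.588  0.2083] -11.82 
t 13.5 p [0.5626 0.2206 0.3807] q [1.020e+01 2.490e+01 4.730e+01 1.000e-01 1.075e+02 2.610e+01] F [0.5 0.1 0.6] w 0.085
tilt 0.36 az 24.0 vec [0.33 0.14] y az -15.93
[0.589  0.2096 0.3   ] d_tool [-0.0036  0.028   0.0809] dist 0.086
```

In the tool's units: 0.03 m is 0.6, 0.027 m is 0.54.

```bash
echo '[{"d":[-0.04,0.54,0.6],"jaw":0.085},{"d":[0,0,0.6],"jaw":0.085},{"d":[0,0,0.6],"jaw":0.085},{"d":[0,0,0.6],"jaw":0.085},{"d":[0,0,0.3],"jaw":0.085},{"jaw":0.085},{"jaw":0.085}]' | python3 nudge.py 20 >/dev/null;python3 st.py "(.5877,.2113,.235)"
```

```text
t 14.2 p [0.589  0.2112 0.2471] q [ 8.9 29.2 61.1  0.1 89.2 24.9] F [ 1.1 -0.7 -0. ] w 0.0847
tilt 0.44 az 21.6 vec [0.41 0.16] y az -15.99
[0.5877 0.2113 0.235 ] d_tool [-0.0003 -0.0013  0.0121] dist 0.012
```

```bash
echo '[{"d":[0,-0.02,0.24],"jaw":0.085},{"jaw":0.085},{"jaw":0.04},{"jaw":0.0},{"jaw":0.0},{"jaw":0},{"jaw":0},{"jaw":0}]' | python3 nudge.py 20 ; echo '[{"jaw":0},{"jaw":0},{"jaw":0},{"jaw":0},{"jaw":0}]' | python3 nudge.py 100;python3 st.py
```

```text
time_s: 15.0
position: [0.5876, 0.2125, 0.2336]
tool_rot: [[0.274, 0.962, 0.005], [0.962, -0.274, 0.003], [0.004, 0.004, -1.0]]
ft_force: [0.0, 0.4, 1.3]
grip_width: 0.01
gripper_force: 23.5
time_s: 15.5
position: [0.5878, 0.2125, 0.2337]
tool_rot: [[0.274, 0.962, 0.005], [0.962, -0.274, 0.003], [0.004, 0.004, -1.0]]
ft_force: [0.7, 0.3, 4.6]
grip_width: 0.0088
gripper_force: 98.4
t 15.5 p [0.5878 0.2125 0.2337] q [ 9.  29.7 62.6  0.1 87.4 24.9] F [0.7 0.3 4.6] w 0.0088
tilt 0.34 az 27.4 vec [0.3  0.16] y az -15.91
```

In the tool's units: -0.03 m is -0.6, -0.02 m is -0.4.

```bash
echo '[{"d":[0,0,-0.2],"jaw":0},{"d":[0,0,-0.4],"jaw":0},{"d":[0,0,-0.6],"jaw":0},{"d":[0,0,-0.6],"jaw":0},{"d":[0,0,-0.6],"jaw":0},{"d":[0,0,-0.6],"jaw":0},{"d":[0,0,-0.6],"jaw":0},{"d":[0,0,-0.4],"jaw":0}]' | python3 nudge.py >/dev/null;echo '[{"yaw":4,"jaw":0},{"yaw":4,"jaw":0},{"yaw":4,"jaw":0},{"d":[0,0,-0.2],"jaw":0}]' | python3 nudge.py>/dev/null; python3 st.py "(.4,.42,.46)" "(.055,.6,.47)"
```

```text
t 16.7 p [0.5866 0.2117 0.4412] q [9.000e+00 2.860e+01 3.140e+01 1.000e-01 1.201e+02 3.700e+01] F [ 0.1  1.1 -6.2] w 0.0088
tilt 0.1 az 132.1 vec [-0.07  0.07] y az -28.05
[0.4  0.42 0.46] d_tool [ 0.0961 -0.2627 -0.0183] dist 0.28
[0.055 0.6   0.47 ] d_tool [-0.0034 -0.3891 -0.0094] dist 0.389
```

```bash
echo '[{"d":[0.12,-0.34,-0.04],"jaw":0},{"d":[0.24,-0.66,-0.04],"jaw":0},{"d":[0.24,-0.66,-0.04],"jaw":0},{"d":[0.24,-0.66,-0.04],"jaw":0},{"d":[0.24,-0.66,-0.04],"jaw":0},{"d":[0.24,-0.66,-0.04],"jaw":0},{"d":[0.24,-0.66,-0.04],"jaw":0},{"d":[0.18,-0.66,-0.04],"jaw":0},{"d":[0.1,-0.72,-0.02],"jaw":0},{"d":[0,-0.72,-0.02],"jaw":0}]' | python3 nudge.py >/dev/null;echo '[{"d":[0,-0.72,-0.02],"jaw":0},{"d":[0,-0.72,-0.02],"jaw":0},{"d":[0,-0.72,-0.02],"jaw":0},{"d":[0,-0.72,-0.02],"jaw":0},{"d":[0,-0.72,-0.02],"jaw":0},{"d":[0,-0.72,-0.02],"jaw":0},{"d":[0,-0.72,-0.02],"jaw":0},{"d":[0,-0.72,-0.02],"jaw":0},{"d":[0,-0.4,0],"jaw":0},{"jaw":0}]' | python3 nudge.py>/dev/null; python3 st.py "(.055,.62,.47)"
```

```text
t 18.7 p [0.0717 0.5878 0.467 ] q [ 71.7  25.1  33.2  -0.2 121.6  99.2] F [-0.2  0.5 -6.1] w 0.0086
tilt 0.2 az 8.9 vec [0.2  0.03] y az -27.67
[0.055 0.62  0.47 ] d_tool [ 0.0208 -0.0297 -0.0031] dist 0.036
```

```bash
cat >> st.py <<'E'
    o=env.observe();T=np.array(o["tool_rot"]);W=np.array(o["position"])-.2458*T[:,2];f=W-[0,0,.13]
    print("W",W.round(3),"az",np.degrees(np.arctan2(W[1],W[0])).round(1),"push .04 along arm, tool axes",(T.T@f/np.linalg.norm(f)*.04).round(4))
E
echo '[{"d":[0.44,-0.52,-0.06],"jaw":0},{"d":[0.44,-0.32,-0.4],"jaw":0},{"d":[0.44,-0.2,-0.52],"jaw":0},{"d":[0.44,-0.2,-0.52],"jaw":0},{"d":[0.44,-0.2,-0.52],"jaw":0},{"d":[0.44,-0.2,-0.52],"jaw":0}]' | python3 nudge.py>/dev/null; python3 st.py
```

```text
File "st.py", line 12
    o=env.observe();T=np.array(o["tool_rot"]);W=np.array(o["position"])-.2458*T[:,2];f=W-[0,0,.13]
IndentationError: unexpected indent
```

```bash
python3 - <<'E'
L=open("st.py").read().split("\n");i=[k for k,l in enumerate(L) if l.startswith("if __name")][0]
L=L[:i]+L[i+1:]+[L[i]];open("st.py","w").write("\n".join([l for l in L if l])+"\n")
E
python3 st.py
```

```text
t 19.3 p [0.0551 0.6419 0.5074] q [ 74.4  32.9  12.7   0.6 130.1 102.8] F [-0.4 -0.2 -5.6] w 0.0087
tilt 4.4 az 80.8 vec [0.71 4.34] y az -27.89
W [0.052 0.623 0.752] az 85.2 push .04 along arm, tool axes [ 0.028  -0.0118 -0.026 ]
```

```bash
echo '[{"d":[0.6,-0.5,-0.6],"jaw":0},{"d":[0.6,-0.4,-0.6],"jaw":0},{"d":[0.66,-0.3,-0.66],"jaw":0},{"d":[0.66,-0.3,-0.66],"jaw":0},{"d":[0.66,-0.3,-0.66],"jaw":0},{"d":[0.66,-0.3,-0.66],"jaw":0},{"d":[0.66,-0.3,-0.66],"jaw":0},{"d":[0.66,-0.3,-0.66],"jaw":0},{"d":[0.66,-0.3,-0.66],"jaw":0},{"d":[0.66,-0.3,-0.66],"jaw":0}]' | python3 nudge.py>/dev/null; python3 st.py
```

```text
t 20.3 p [0.0376 0.6463 0.5669] q [ 75.   28.1  12.7   3.6 121.7 105.3] F [ 0.6 -0.3 -5.7] w 0.0087
tilt 17.65 az 85.2 vec [ 1.45 17.31] y az -26.89
W [0.031 0.572 0.801] az 86.9 push .04 along arm, tool axes [ 0.031  -0.014  -0.0211]
```

In the tool's units: 0.038 m is 0.76, -0.017 m is -0.34.

```bash
echo '[{"d":[0.76,-0.34,-0.4],"jaw":0},{"d":[0.76,-0.34,-0.4],"jaw":0},{"d":[0.76,-0.34,-0.4],"jaw":0},{"d":[0.76,-0.34,-0.4],"jaw":0},{"d":[0.76,-0.34,-0.4],"jaw":0},{"d":[0.76,-0.34,-0.4],"jaw":0},{"d":[0.76,-0.34,-0.4],"jaw":0},{"d":[0.76,-0.34,-0.4],"jaw":0},{"d":[0.76,-0.34,-0.4],"jaw":0},{"d":[0.76,-0.34,-0.4],"jaw":0}]' | python3 nudge.py>/dev/null; python3 st.py
```

```text
t 21.3 p [0.041  0.6844 0.606 ] q [ 74.6  26.7  12.7   6.2 109.3 106.1] F [ 0.4 -0.9 -5.5] w 0.0087
tilt 31.72 az 85.8 vec [ 2.22 30.04] y az -24.6
W [0.032 0.555 0.815] az 86.8 push .04 along arm, tool axes [ 0.0344 -0.0155 -0.0132]
```

In the tool's units: 0.041 m is 0.82, -0.018 m is -0.36.

```bash
echo '[{"d":[0.82,-0.36,-0.28],"jaw":0},{"d":[0.82,-0.36,-0.28],"jaw":0},{"d":[0.82,-0.36,-0.28],"jaw":0},{"d":[0.82,-0.36,-0.28],"jaw":0},{"d":[0.82,-0.36,-0.28],"jaw":0},{"d":[0.82,-0.36,-0.28],"jaw":0},{"d":[0.82,-0.36,-0.28],"jaw":0},{"d":[0.82,-0.36,-0.28],"jaw":0}]' | python3 nudge.py>/dev/null; echo '[{"d":[0.4,-0.18,-0.14],"jaw":0},{"jaw":0}]' | python3 nudge.py>/dev/null; python3 st.py "(.25,.45,.5)" "(.45,.1,.45)" "(.55,-.15,.4)"
```

```text
t 22.3 p [0.0444 0.7011 0.6605] q [ 73.7  24.5  12.7   8.6  98.9 106.3] F [ 0.6  0.4 -6.3] w 0.0085
tilt 44.51 az 85.9 vec [ 2.85 40.06] y az -21.46
[0.25 0.45 0.5 ] d_tool [-0.1674  0.3169 -0.0509] dist 0.362
[0.45 0.1  0.45] d_tool [-0.1606  0.3155 -0.1991] dist 0.406
[ 0.55 -0.15  0.4 ] d_tool [-0.1431  0.1911 -0.1342] dist 0.274
W [0.032 0.529 0.836] az 86.5 push .04 along arm, tool axes [ 0.0361 -0.0161 -0.006 ]
```

```bash
python3 - <<'E'
from rig import env
import cv2,numpy as np
d=env.get_image("wrist");cv2.imwrite("pics/w3.png",d["pixels"][:,:,::-1])
E
```

```text
(no output)
```

View pics/w3.png

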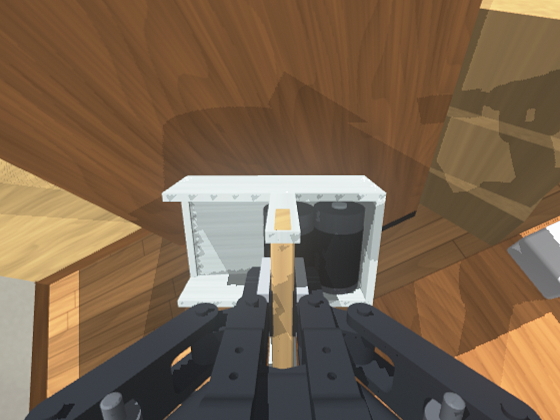

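In the tool's units: 0.033 m is 0.66, -0.018 m is -0.36.

```bash
echo '[{"d":[-0.2,0.34,-0.06],"jaw":0},{"d":[-0.36,0.66,-0.1],"jaw":0},{"d":[-0.36,0.66,-0.1],"jaw":0},{"d":[-0.36,0.66,-0.1],"jaw":0},{"d":[-0.36,0.66,-0.1],"jaw":0},{"d":[-0.36,0.66,-0.1],"jaw":0},{"d":[-0.36,0.66,-0.1],"jaw":0},{"d":[-0.36,0.66,-0.1],"jaw":0},{"d":[-0.36,0.66,-0.1],"jaw":0},{"d":[-0.36,0.66,-0.1],"jaw":0}]' | python3 nudge.py >/dev/null; python3 st.py "(.45,.1,.5)" "(.543,-.149,.38)"
```

```text
t 23.35 p [0.2461 0.4491 0.4941] q [31.  -2.4 75.5 35.5 79.8 61. ] F [ 0.7  0.4 -5.8] w 0.0084
tilt 44.35 az 85.9 vec [ 2.89 39.95] y az -21.53
[0.45 0.1  0.5 ] d_tool [-0.1229  0.3034 -0.2373] dist 0.404
[ 0.543 -0.149  0.38 ] d_tool [-0.1907  0.2044 -0.0831] dist 0.292
W [0.234 0.278 0.67 ] az 49.9 push .04 along arm, tool axes [ 0.0383 -0.0025 -0.0111]
```

```bash
echo '[{"d":[-0.246,0.606,-0.474],"jaw":0},{"d":[-0.246,0.606,-0.474],"jaw":0},{"d":[-0.246,0.606,-0.474],"jaw":0},{"d":[-0.246,0.606,-0.474],"jaw":0},{"d":[-0.246,0.606,-0.474],"jaw":0},{"d":[-0.246,0.606,-0.474],"jaw":0},{"d":[-0.246,0.606,-0.474],"jaw":0},{"d":[-0.246,0.606,-0.474],"jaw":0},{"d":[-0.246,0.606,-0.474],"jaw":0},{"d":[-0.246,0.606,-0.474],"jaw":0}]' | python3 nudge.py >/dev/null;echo '[{"d":[-0.476,0.51,-0.208],"jaw":0},{"d":[-0.476,0.51,-0.208],"jaw":0},{"d":[-0.476,0.51,-0.208],"jaw":0},{"d":[-0.476,0.51,-0.208],"jaw":0},{"d":[-0.476,0.51,-0.208],"jaw":0},{"d":[-0.476,0.51,-0.208],"jaw":0},{"d":[-0.476,0.51,-0.208],"jaw":0},{"d":[-0.476,0.51,-0.208],"jaw":0},{"jaw":0},{"jaw":0}]' | python3 nudge.py >/dev/null; python3 - <<'E'
from st import *
T=np.array(env.observe()["tool_rot"]);z=T[:,2]
b=np.array([.543,-.149,.205]);st(tuple(b+.008*z))
# angle to bring tool y uphill-most: in tool xy-plane, up direction
up=T.T@[0,0,1];print("turn",np.degrees(np.arctan2(-up[0],up[1])).round(2))
E
```

```text
t 25.35 p [ 0.5427 -0.1478  0.3797] q [-42.   27.2  54.5  40.5 121.8   0.6] F [-0.5  0.7 -5.5] w 0.0087
tilt 44.34 az 85.8 vec [ 2.91 39.94] y az -21.62
[ 0.54340585 -0.14342373  0.19927807] d_tool [-0.1124  0.0499  0.1321] dist 0.18
W [ 0.53  -0.319  0.555] az -31.0 push .04 along arm, tool axes [ 0.0166  0.0248 -0.0266]
turn -113.74
```

```bash
echo '[{"d":[-0.374,0.166,0.44],"jaw":0},{"d":[-0.374,0.166,0.44],"jaw":0},{"d":[-0.374,0.166,0.44],"jaw":0},{"d":[-0.374,0.166,0.44],"jaw":0},{"d":[-0.374,0.166,0.44],"jaw":0},{"d":[-0.374,0.166,0.44],"jaw":0},{"jaw":0}]' | python3 nudge.py >/dev/null; python3 st.py; echo '[{"yaw":-7,"jaw":0},{"yaw":-7,"jaw":0},{"yaw":-7,"jaw":0},{"yaw":-7,"jaw":0},{"yaw":-7,"jaw":0},{"yaw":-7,"jaw":0},{"yaw":-7,"jaw":0},{"yaw":-7,"jaw":0},{"yaw":-7,"jaw":0},{"yaw":-7,"jaw":0}]' | python3 nudge.py >/dev/null; python3 st.py
```

```text
t 26.05 p [ 0.5422 -0.1412  0.198 ] q [-41.6  34.   73.1  34.4 101.5 -15.5] F [ 0.2 -0.3 -5.5] w 0.0085
tilt 44.46 az 86.2 vec [ 2.66 40.04] y az -21.48
W [ 0.531 -0.313  0.373] az -30.5 push .04 along arm, tool axes [ 0.012   0.031  -0.0222]
t 27.05 p [ 0.5435 -0.1423  0.2027] q [-41.6  33.7  72.7  34.5 101.7 -85.7] F [-0.1  0.1 -6.2] w 0.0087
tilt 44.21 az 85.7 vec [ 2.97 39.84] y az 33.16
W [ 0.531 -0.313  0.379] az -30.5 push .04 along arm, tool axes [-0.0252  0.0218 -0.0222]
```

```bash
echo '[{"yaw":-5,"jaw":0},{"yaw":-5,"jaw":0},{"yaw":-5,"jaw":0},{"yaw":-5,"jaw":0},{"yaw":-5,"jaw":0},{"yaw":-5,"jaw":0},{"yaw":-5,"jaw":0},{"yaw":-5,"jaw":0},{"yaw":-3.7,"jaw":0},{"jaw":0}]' | python3 nudge.py >/dev/null;  echo '[{"jaw":0},{"jaw":0},{"jaw":0},{"jaw":0},{"jaw":0},{"jaw":0}]' | python3 nudge.py>/dev/null;python3 st.py; python3 - <<'E'
from rig import env
import cv2,numpy as np
t=env.get_image("top")["pixels"][140:300,270:430];s=env.get_image("scene")["pixels"][130:290,150:310]
cv2.imwrite("pics/o1.png",cv2.resize(np.hstack([t,s]),None,fx=2.5,fy=2.5,interpolation=cv2.INTER_CUBIC)[:,:,::-1])
E
```

```text
t 28.65 p [ 0.5429 -0.1423  0.2002] q [ -41.6   33.9   72.9   34.5  101.7 -129.1] F [-0.4  0.6 -3.3] w 0.0087
tilt 44.39 az 85.9 vec [ 2.83 39.98] y az 85.88
W [ 0.531 -0.314  0.376] az -30.6 push .04 along arm, tool axes [-0.0332 -0.0015 -0.0222]
```

View pics/o1.png

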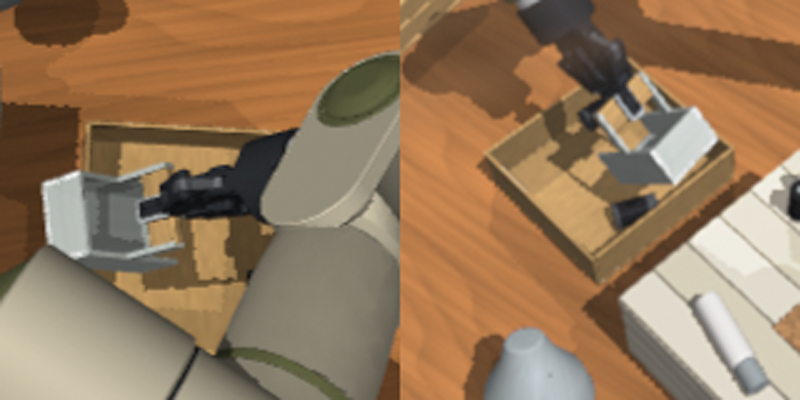

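```bash
echo '[{"jaw":0},{"jaw":0},{"jaw":0},{"jaw":0},{"jaw":0},{"jaw":0},{"jaw":0},{"jaw":0}]' | python3 nudge.py>/dev/null;python3 st.py "(.543,-.1423,.4)"
```

```text
t 29.55 p [ 0.5428 -0.1423  0.2003] q [ -41.6   33.9   72.9   34.5  101.7 -129.2] F [-0.1  0.3 -2.8] w 0.0089
tilt 44.38 az 85.9 vec [ 2.83 39.97] y az 85.9
[ 0.543  -0.1423  0.4   ] d_tool [-1.000e-04  1.397e-01 -1.428e-01] dist 0.2
W [ 0.531 -0.314  0.376] az -30.6 push .04 along arm, tool axes [-0.0332 -0.0015 -0.0222]
```

In the tool's units: -0.0286 m is -0.572, 0.028 m is 0.56.

```bash
echo '[{"d":[0,0.28,-0.286],"jaw":0},{"d":[0,0.56,-0.572],"jaw":0},{"d":[0,0.56,-0.572],"jaw":0},{"d":[0,0.56,-0.572],"jaw":0},{"d":[0,0.56,-0.572],"jaw":0},{"d":[0,0.36,-0.36],"jaw":0}]' | python3 nudge.py>/dev/null;echo '[{"yaw":8,"jaw":0},{"yaw":8,"jaw":0},{"yaw":8,"jaw":0},{"yaw":8,"jaw":0},{"yaw":8,"jaw":0},{"yaw":8,"jaw":0},{"yaw":8,"jaw":0},{"yaw":8,"jaw":0},{"yaw":8,"jaw":0},{"yaw":8,"jaw":0}]' | python3 nudge.py>/dev/null;echo '[{"yaw":8,"jaw":0},{"yaw":8,"jaw":0},{"yaw":8,"jaw":0},{"yaw":8,"jaw":0}]' | python3 nudge.py>/dev/null;python3 st.py "(.35,-.2,.48)" "(-.03,-.42,.48)"
python3 - <<'E'
from kin import *
from rig import env
o=env.observe();T=np.array(o["tool_rot"]);q=o["q"]
for x in((.35,-.2,.48),(.15,-.35,.48),(-.03,-.42,.48),(-.04,-.45,.42)):
    q,e=IK(np.array(x),T,q);print(x,q.round(),e.round(3),(np.array(x)-.2458*T[:,2]).round(3))
E
```

```text
t 31.55 p [ 0.5428 -0.1419  0.4058] q [-41.6  26.6  51.4  42.2 124.4   2.4] F [-0.1 -0.5 -4. ] w 0.0086
tilt 44.4 az 86.0 vec [ 2.81 39.99] y az -20.42
[ 0.35 -0.2   0.48] d_tool [-0.071  -0.1744 -0.103 ] dist 0.215
[-0.03 -0.42  0.48] d_tool [-0.3011 -0.2692 -0.1721] dist 0.439
W [ 0.531 -0.313  0.581] az -30.6 push .04 along arm, tool axes [ 0.0168  0.0243 -0.027 ]
(0.35, -0.2, 0.48) [-61.  13.  60.  36. 140. -13.] 0.0 [ 0.338 -0.372  0.656]
(0.15, -0.35, 0.48) [-88.  17.  54.   9. 152. -55.] 0.0 [ 0.138 -0.522  0.656]
(-0.03, -0.42, 0.48) [-106.   24.   44.  -19.  154.  -93.] 0.0 [-0.042 -0.592  0.656]
(-0.04, -0.45, 0.42) [-106.   27.   48.  -15.  148.  -89.] 0.0 [-0.052 -0.622  0.596]
```

In the tool's units: -0.035 m is -0.7, -0.0206 m is -0.412.

```bash
echo '[{"d":[-0.28,-0.7,-0.412],"jaw":0},{"d":[-0.28,-0.7,-0.412],"jaw":0},{"d":[-0.28,-0.7,-0.412],"jaw":0},{"d":[-0.28,-0.7,-0.412],"jaw":0},{"d":[-0.28,-0.7,-0.412],"jaw":0}]' | python3 nudge.py>/dev/null; python3 st.py "(-.04,-.45,.42)"
```

```text
t 32.05 p [ 0.3483 -0.1998  0.4807] q [-61.4  13.1  60.   36.4 140.5 -13.8] F [-0.6 -1.2 -2.6] w 0.0087
tilt 44.39 az 85.9 vec [ 2.84 39.98] y az -20.17
[-0.04 -0.45  0.42] d_tool [-0.3614 -0.2526 -0.1504] dist 0.466
W [ 0.336 -0.371  0.656] az -47.9 push .04 along arm, tool axes [ 0.0136  0.016  -0.0341]
```

In the tool's units: -0.0361 m is -0.722, -0.0253 m is -0.506.

```bash
echo '[{"d":[-0.722,-0.506,-0.3],"jaw":0},{"d":[-0.722,-0.506,-0.3],"jaw":0},{"d":[-0.722,-0.506,-0.3],"jaw":0},{"d":[-0.722,-0.506,-0.3],"jaw":0},{"d":[-0.722,-0.506,-0.3],"jaw":0},{"d":[-0.722,-0.506,-0.3],"jaw":0},{"d":[-0.722,-0.506,-0.3],"jaw":0},{"d":[-0.722,-0.506,-0.3],"jaw":0},{"d":[-0.722,-0.506,-0.3],"jaw":0},{"d":[-0.722,-0.506,-0.3],"jaw":0}]' | python3 nudge.py>/dev/null; python3 st.py "(-.04,-.45,.42)" "(-.05,-.58,.45)"
```

```text
t 33.05 p [-0.0403 -0.4501  0.4193] q [-105.7   27.4   47.9  -15.1  147.5  -89.2] F [-0.2 -0.6 -2.1] w 0.0085
tilt 44.35 az 85.9 vec [ 2.87 39.95] y az -20.18
[-0.04 -0.45  0.42] d_tool [ 0.0006  0.     -0.0005] dist 0.001
[-0.05 -0.58  0.45] d_tool [-0.0673  0.0264 -0.1126] dist 0.134
W [-0.053 -0.621  0.595] az -94.8 push .04 along arm, tool axes [-0.0059  0.0019 -0.0395]
```

```bash
python3 st.py "(-.05,-.57,.37)" "(-.054,-.62,.38)"
```

```text
t 33.05 p [-0.0403 -0.4501  0.4193] q [-105.7   27.4   47.9  -15.1  147.5  -89.2] F [-0.2 -0.6 -2.1] w 0.0085
tilt 44.35 az 85.9 vec [ 2.87 39.95] y az -20.18
[-0.05 -0.57  0.37] d_tool [-0.1122  0.044  -0.0489] dist 0.13
[-0.054 -0.62   0.38 ] d_tool [-0.0269  0.0104 -0.0422] dist 0.051
W [-0.053 -0.621  0.595] az -94.8 push .04 along arm, tool axes [-0.0059  0.0019 -0.0395]
```

In the tool's units: -0.04 m is -0.8, -0.028 m is -0.56.

```bash
echo '[{"d":[-0.56,0.22,-0.24],"jaw":0},{"d":[-0.56,0.22,-0.24],"jaw":0},{"d":[-0.56,0.22,-0.24],"jaw":0},{"d":[-0.56,0.22,-0.24],"jaw":0},{"d":[-0.56,0.22,-0.8],"jaw":0},{"d":[-0.56,0.22,-0.8],"jaw":0},{"d":[-0.56,0.22,-0.8],"jaw":0}]' | python3 nudge.py>/dev/null; python3 st.py
```

```text
t 33.75 p [-0.0391 -0.6011  0.3705] q [-103.    50.5   12.7  -16.6  163.1  -90.1] F [-0.3  0.5 -1.7] w 0.0086
tilt 47.05 az 83.5 vec [ 4.73 41.67] y az -20.6
W [-0.059 -0.78   0.538] az -94.4 push .04 along arm, tool axes [-0.0095  0.0049 -0.0385]
```

```bash
python3 st.py "(-.045,-.58,.35)" "(-.045,-.60,.275)"  "(-.045,-.7,.30)"
```

```text
t 33.75 p [-0.0391 -0.6011  0.3705] q [-103.    50.5   12.7  -16.6  163.1  -90.1] F [-0.3  0.5 -1.7] w 0.0086
tilt 47.05 az 83.5 vec [ 4.73 41.67] y az -20.6
[-0.045 -0.58   0.35 ] d_tool [-0.004  -0.0073  0.0289] dist 0.03
[-0.045 -0.6    0.275] d_tool [-0.0634  0.0258  0.0366] dist 0.078
[-0.045 -0.7    0.3  ] d_tool [-0.0424  0.0277 -0.0898] dist 0.103
W [-0.059 -0.78   0.538] az -94.4 push .04 along arm, tool axes [-0.0095  0.0049 -0.0385]
```

In the tool's units: -0.032 m is -0.64, 0.029 m is 0.58.

```bash
echo '[{"d":[-0.08,-0.14,0.58],"jaw":0},{"d":[-0.64,0.26,0.36],"jaw":0},{"d":[-0.64,0.26,0.36],"jaw":0},{"jaw":0}]' | python3 nudge.py>/dev/null; python3 st.py  "(-.045,-.7,.30)"; echo '[{"d":[-0.4,0.26,-0.9],"jaw":0},{"d":[-0.4,0.26,-0.9],"jaw":0},{"d":[-0.4,0.26,-0.9],"jaw":0}]' | python3 nudge.py>/dev/null; python3 st.py
```

```text
t 34.15 p [-0.045  -0.5998  0.2722] q [-103.4   49.8   29.7   -9.4  147.3  -82.4] F [ 0.7 -0.1 -3.9] w 0.0088
tilt 47.46 az 83.4 vec [ 4.83 41.94] y az -20.54
[-0.045 -0.7    0.3  ] d_tool [-0.04    0.0269 -0.0922] dist 0.104
W [-0.066 -0.78   0.438] az -94.8 push .04 along arm, tool axes [-0.0131  0.006  -0.0373]
t 34.45 p [-0.0282 -0.6207  0.3208] q [-102.3   55.    12.7  -10.1  163.1  -83. ] F [-0.1  0.6 -1.4] w 0.0087
tilt 51.12 az 81.4 vec [ 6.66 44.1 ] y az -20.74
W [-0.057 -0.81   0.475] az -94.0 push .04 along arm, tool axes [-0.0093  0.0063 -0.0384]
```

```bash
python3 st.py "(-.05,-.58,.23)" "(-.06,-.62,.20)" "(-.07,-.72,.20)"; python3 - <<'E'
from kin import *
from rig import env
o=env.observe();T=np.array(o["tool_rot"]);q=o["q"]
for x in((-.05,-.58,.23),(-.06,-.6,.2),(-.06,-.63,.2),(-.06,-.66,.2),(-.06,-.66,.22)):
    q,e=IK(np.array(x),T,q);print(x,q.round(),e.round(3),(np.array(x)-.2458*T[:,2]).round(3))
E
```

```text
t 34.45 p [-0.0282 -0.6207  0.3208] q [-102.3   55.    12.7  -10.1  163.1  -83. ] F [-0.1  0.6 -1.4] w 0.0087
tilt 51.12 az 81.4 vec [ 6.66 44.1 ] y az -20.74
[-0.05 -0.58  0.23] d_tool [-0.0539 -0.0108  0.0858] dist 0.102
[-0.06 -0.62  0.2 ] d_tool [-0.0477  0.0122 -0.0131] dist 0.051
[-0.07 -0.72  0.2 ] d_tool [-0.058   0.0252 -0.0781] dist 0.1
W [-0.057 -0.81   0.475] az -94.0 push .04 along arm, tool axes [-0.0093  0.0063 -0.0384]
(-0.05, -0.58, 0.23) [-105.   50.   38.   -8.  143.  -81.] 0.0 [-0.079 -0.769  0.384]
(-0.06, -0.6, 0.2) [-105.   54.   35.   -8.  142.  -81.] 0.0 [-0.089 -0.789  0.354]
(-0.06, -0.63, 0.2) [-104.   58.   25.   -8.  148.  -82.] 0.0 [-0.089 -0.819  0.354]
(-0.06, -0.66, 0.2) [-104.   63.   13.  -10.  155.  -83.] 0.0 [-0.089 -0.849  0.354]
(-0.06, -0.66, 0.22) [-104.   62.   13.  -10.  155.  -83.] 0.034 [-0.089 -0.849  0.374]
```

```bash
cat > sim.py <<'E'
from kin import *
from scipy.spatial.transform import Rotation as Ro
def step(q,row,w):
    x,T=FK(q);x=x+T@np.array(row[:3]);T=T@Ro.from_euler('z',row[3],degrees=True).as_matrix()
    f=lambda q:np.concatenate([(FK(q)[0]-x)*w,Ro.from_matrix(FK(q)[1]@T.T).as_rotvec()])
    return least_squares(f,np.clip(q,LO+.01,HI-.01),bounds=(LO,HI),x_scale=50).x
def run(q,rows,w):
    for r in rows:q=step(q,r,w)
    x,T=FK(q);return q,x,np.degrees(T[:2,2])
E
python3 - <<'E'
from sim import *
a=np.array([-105.7,27.4,47.9,-15.1,147.5,-89.2]);A=[[-.028,.011,-.012,0]]*4+[[-.028,.011,-.04,0]]*3
b=np.array([-103.4,49.8,29.7,-9.4,147.3,-82.4]);B=[[-.02,.013,-.045,0]]*3
c=np.array([75.,28.1,12.7,3.6,121.7,105.3]);Cc=[[.038,-.017,-.02,0]]*10
for w in(1,2,4,8):
    for q,r in((a,A),(b,B),(c,Cc)):
        q,x,t=run(q,r,w);print(w,q.round(1),x.round(3),t.round(1))
E
```

```text
1 [-103.3   51.7   12.7  -17.2  158.1  -90.7] [-0.053 -0.619  0.343] [ 2.8 39.5]
1 [-102.2   57.4   12.7  -10.3  156.3  -83.1] [-0.038 -0.646  0.274] [ 4.8 41.5]
1 [ 75.   29.   12.7   4.5 115.4 105.7] [0.041 0.678 0.567] [ 1.8 22.5]
2 [-103.3   51.3   12.7  -16.1  157.   -89.7] [-0.053 -0.621  0.344] [ 2.7 38.4]
2 [-102.3   56.9   12.7   -9.2  155.   -82.2] [-0.038 -0.648  0.275] [ 4.8 40.2]
2 [ 74.1  25.1  12.7   7.4 105.2 106.3] [0.041 0.686 0.635] [ 2.5 34.8]
4 [-103.4   49.5   12.7  -12.3  152.5  -86.5] [-0.054 -0.63   0.351] [ 2.1 33.3]
4 [-102.6   55.    12.7   -5.6  150.   -79.3] [-0.039 -0.66   0.281] [ 4.9 34.9]
4 [ 72.   18.7  12.7  13.3  81.4 106.5] [0.04  0.685 0.792] [ 3.6 53. ]
8 [-103.7   44.7   12.7   -5.5  139.2  -81.6] [-0.057 -0.664  0.379] [ 0.4 16.8]
8 [-103.2   50.8   12.7    0.2  137.7  -75.3] [-0.042 -0.696  0.304] [ 4.9 20.1]
8 [ 70.7  15.8  12.7  18.1  59.8 105.4] [0.038 0.666 0.917] [ 3.7 57.1]
```

```bash
cat >> sim.py <<'E'
def stepd(q,row,N,lam,w=1.):
    x,T=FK(q);x=x+T@np.array(row[:3]);T=T@Ro.from_euler('z',row[3],degrees=True).as_matrix();q=np.array(q,float)
    g=lambda q:np.concatenate([(x-FK(q)[0])*w,Ro.from_matrix(T@FK(q)[1].T).as_rotvec()])
    for _ in range(N):
        e=g(q);J=np.array([(g(q+d)-e)/np.radians(.01) for d in np.eye(6)*.01]).T*-1
        q=np.clip(q+np.degrees(J.T@np.linalg.solve(J@J.T+lam*np.eye(6),e)),LO,HI)
    return q
def rund(q,rows,*a):
    for r in rows:q=stepd(q,r,*a)
    x,T=FK(q);return q,x,np.degrees(T[:2,2])
E
python3 - <<'E'
from sim import *
a=np.array([-105.7,27.4,47.9,-15.1,147.5,-89.2]);A=[[-.028,.011,-.012,0]]*4+[[-.028,.011,-.04,0]]*3
b=np.array([-103.4,49.8,29.7,-9.4,147.3,-82.4]);B=[[-.02,.013,-.045,0]]*3
c=np.array([75.,28.1,12.7,3.6,121.7,105.3]);Cc=[[.038,-.017,-.02,0]]*10
print("want a q2 50.5 q5 163.1 tilt 4.7 41.7 | b 55,163 6.7 44.1 | c 26.7 109.3 2.2 30")
for N in(1,3,10,30):
  for lam in(1e-4,1e-3,1e-2):
    o=[]
    for q,r in((a,A),(b,B),(c,Cc)):
        q,x,t=rund(q,r,N,lam);o.append(np.r_[q[[1,4]],t].round(1).tolist())
    print(N,lam,o)
E
```

```text
want a q2 50.5 q5 163.1 tilt 4.7 41.7 | b 55,163 6.7 44.1 | c 26.7 109.3 2.2 30
1 0.0001 [[72.3, 163.1, -1.0, 55.1], [78.8, 163.1, 2.9, 55.7], [117.3, 163.1, -25.0, -40.4]]
1 0.001 [[68.8, 163.1, 0.5, 53.4], [75.9, 163.1, 3.9, 54.7], [109.3, 163.1, -23.7, -48.1]]
1 0.01 [[56.2, 163.1, 4.6, 45.6], [64.4, 163.1, 6.4, 49.6], [77.7, 161.3, -15.7, -52.2]]
3 0.0001 [[73.6, 163.1, -4.6, 56.8], [79.5, 163.1, -5.4, 57.0], [113.5, 149.5, -29.2, -25.2]]
3 0.001 [[71.4, 163.1, -4.7, 56.5], [76.5, 163.1, -3.3, 56.4], [106.3, 159.8, -28.5, -40.0]]
3 0.01 [[61.6, 163.1, 1.4, 50.0], [67.9, 163.1, 4.3, 51.8], [82.4, 163.1, -18.6, -53.2]]
10 0.0001 [[74.3, 163.1, -4.7, 56.9], [80.1, 163.1, -5.3, 57.0], [113.8, 146.5, -29.3, -22.0]]
10 0.001 [[71.3, 163.1, -4.7, 56.5], [78.6, 163.1, -5.1, 57.1], [106.6, 157.9, -28.8, -37.9]]
10 0.01 [[63.1, 163.1, -0.5, 51.7], [68.7, 163.1, 3.3, 52.4], [83.2, 163.1, -19.4, -53.1]]
30 0.0001 [[74.3, 163.1, -4.7, 56.9], [80.1, 163.1, -5.4, 57.0], [113.8, 146.5, -29.3, -22.0]]
30 0.001 [[71.5, 163.1, -4.7, 56.5], [78.6, 163.1, -5.1, 57.1], [106.6, 157.8, -28.8, -37.8]]
30 0.01 [[63.3, 163.1, -0.8, 51.9], [68.7, 163.1, 3.2, 52.4], [83.3, 163.1, -19.4, -53.1]]
```

The rows are not in the units I measure in: shifts go in shares of 50 mm. I convert before sending: 0.043 m is 0.86, -0.034 m is -0.68.

```bash
echo '[{"d":[-0.54,-0.1,0.86],"jaw":0},{"d":[-0.54,-0.1,0.86],"jaw":0},{"d":[-0.68,0.16,-0.1],"jaw":0},{"d":[-0.48,0.16,-0.3],"jaw":0}]' | python3 nudge.py>/dev/null; python3 st.py "(-.065,-.76,.21)"; echo '[{"d":[-0.46,0.2,-0.62],"jaw":0},{"d":[-0.46,0.2,-0.62],"jaw":0}]' | python3 nudge.py>/dev/null; python3 st.py "(-.065,-.76,.21)";
```

```text
t 34.85 p [-0.0601 -0.6345  0.2012] q [-104.3   59.1   22.8   -8.7  149.6  -82.1] F [-0.7 -0.5 -2.1] w 0.0087
tilt 51.95 az 81.3 vec [ 6.84 44.6 ] y az -20.62
[-0.065 -0.76   0.21 ] d_tool [-0.0617  0.036  -0.1037] dist 0.126
W [-0.089 -0.826  0.353] az -96.2 push .04 along arm, tool axes [-0.0142  0.0067 -0.0368]
t 35.05 p [-0.062  -0.6623  0.1852] q [-104.    64.3   13.    -9.1  153.5  -82.6] F [-1.   0.3 -5.3] w 0.0086
tilt 51.17 az 81.2 vec [ 6.83 44.11] y az -20.83
[-0.065 -0.76   0.21 ] d_tool [-0.0354  0.0247 -0.0912] dist 0.101
W [-0.091 -0.852  0.339] az -96.1 push .04 along arm, tool axes [-0.0155  0.0072 -0.0362]
```

In the tool's units: -0.03 m is -0.6, 0.014 m is 0.28.

```bash
echo '[{"d":[-0.6,0.28,-0.6],"jaw":0},{"d":[-0.6,0.28,-0.6],"jaw":0},{"d":[-0.6,0.28,-0.6],"jaw":0}]' | python3 nudge.py>/dev/null; python3 st.py "(-.065,-.76,.21)";
```

```text
t 35.35 p [-0.0596 -0.6788  0.145 ] q [-103.7   66.4   12.7   -6.7  148.6  -80.2] F [ 0.4 -0.  -2.5] w 0.0084
tilt 48.01 az 81.0 vec [ 6.65 42.07] y az -21.74
[-0.065 -0.76   0.21 ] d_tool [-0.0032  0.0088 -0.1038] dist 0.104
W [-0.088 -0.859  0.309] az -95.9 push .04 along arm, tool axes [-0.0184  0.0085 -0.0345]
```

In the tool's units: -0.045 m is -0.9, -0.01 m is -0.2.

```bash
echo '[{"d":[-0.2,0.2,-0.9],"jaw":0},{"d":[-0.28,0.2,-0.9],"jaw":0},{"d":[-0.28,0.2,-0.9],"jaw":0}]' | python3 nudge.py>/dev/null; python3 st.py "(-.065,-.76,.21)";
```

```text
t 35.65 p [-0.0512 -0.6788  0.1734] q [-103.2   64.    12.7   -5.3  148.6  -78.8] F [ 0.3 -1.  -3.2] w 0.0084
tilt 45.46 az 80.6 vec [ 6.67 40.29] y az -22.54
[-0.065 -0.76   0.21 ] d_tool [-0.0302  0.0097 -0.0843] dist 0.09
W [-0.08  -0.852  0.346] az -95.4 push .04 along arm, tool axes [-0.0183  0.009  -0.0344]
```

In the tool's units: -0.043 m is -0.86, -0.018 m is -0.36.

```bash
echo '[{"d":[-0.36,-0.12,-0.86],"jaw":0},{"d":[-0.36,-0.12,-0.86],"jaw":0},{"d":[-0.36,-0.12,-0.86],"jaw":0},{"d":[-0.36,-0.12,-0.86],"jaw":0},{"d":[-0.36,-0.12,-0.86],"jaw":0}]' | python3 nudge.py>/dev/null; python3 st.py "(-.065,-.76,.21)";
```

```text
t 36.15 p [-0.1147 -0.6681  0.2138] q [-107.8   60.4   12.7   -9.9  147.7  -86.2] F [ 0.1  0.9 -2.6] w 0.0085
tilt 41.43 az 80.2 vec [ 6.44 37.36] y az -23.61
[-0.065 -0.76   0.21 ] d_tool [-0.0408  0.0814 -0.0515] dist 0.105
W [-0.142 -0.828  0.398] az -99.7 push .04 along arm, tool axes [-0.0195  0.0064 -0.0343]
```

Good. Continue along the arm direction.

In the tool's units: -0.042 m is -0.84, -0.025 m is -0.5.

```bash
echo '[{"d":[-0.5,0.16,-0.84],"jaw":0},{"d":[-0.5,0.16,-0.84],"jaw":0},{"d":[-0.5,0.16,-0.84],"jaw":0},{"d":[-0.5,0.16,-0.84],"jaw":0},{"d":[-0.5,0.16,-0.84],"jaw":0},{"d":[-0.5,0.16,-0.84],"jaw":0},{"d":[-0.5,0.16,-0.84],"jaw":0},{"d":[-0.5,0.16,-0.84],"jaw":0}]' | python3 nudge.py>/dev/null; python3 st.py "(-.12,-.76,.35)";
```

```text
t 36.95 p [-0.1175 -0.6837  0.2261] q [-107.9   58.1   12.7   -7.3  142.1  -84.4] F [-0.7 -0.6 -3.8] w 0.0085
tilt 33.42 az 80.3 vec [ 5.34 31.1 ] y az -25.06
[-0.12 -0.76  0.35] d_tool [ 0.0081  0.0083 -0.1451] dist 0.146
W [-0.14  -0.817  0.431] az -99.7 push .04 along arm, tool axes [-0.0227  0.0074 -0.0321]
```

```bash
for i in 1; do echo '[{"d":[-0.5,0.16,-0.86],"jaw":0},{"d":[-0.5,0.16,-0.86],"jaw":0},{"d":[-0.5,0.16,-0.86],"jaw":0},{"d":[-0.5,0.16,-0.86],"jaw":0},{"d":[-0.5,0.16,-0.86],"jaw":0},{"d":[-0.5,0.16,-0.86],"jaw":0},{"d":[-0.56,0.18,-0.8],"jaw":0},{"d":[-0.56,0.18,-0.8],"jaw":0},{"d":[-0.56,0.18,-0.8],"jaw":0},{"d":[-0.56,0.18,-0.8],"jaw":0}]' | python3 nudge.py>/dev/null; python3 st.py; done;
```

```text
t 37.95 p [-0.1208 -0.6949  0.2785] q [-108.3   52.8   12.7   -4.7  136.3  -83.2] F [-0.6  0.4 -3.1] w 0.0089
tilt 22.13 az 80.3 vec [ 3.64 21.28] y az -26.65
W [-0.136 -0.786  0.506] az -99.8 push .04 along arm, tool axes [-0.0258  0.0084 -0.0294]
```

```bash
for i in 1; do echo '[{"d":[-0.62,0.2,-0.74],"jaw":0},{"d":[-0.62,0.2,-0.74],"jaw":0},{"d":[-0.62,0.2,-0.74],"jaw":0},{"d":[-0.62,0.2,-0.74],"jaw":0},{"d":[-0.62,0.2,-0.74],"jaw":0},{"d":[-0.62,0.2,-0.74],"jaw":0},{"d":[-0.66,0.22,-0.7],"jaw":0},{"d":[-0.66,0.22,-0.7],"jaw":0},{"d":[-0.66,0.22,-0.7],"jaw":0},{"d":[-0.66,0.22,-0.7],"jaw":0}]' | python3 nudge.py>/dev/null; python3 st.py; done;
```

```text
t 38.95 p [-0.1241 -0.7176  0.3207] q [-108.6   48.5   12.7   -1.9  128.   -81.7] F [ 0.1  0.1 -3.5] w 0.0088
tilt 9.46 az 80.6 vec [1.54 9.29] y az -27.66
W [-0.131 -0.757  0.563] az -99.8 push .04 along arm, tool axes [-0.0296  0.0097 -0.0251]
```

```bash
echo '[{"d":[-0.72,0.24,-0.62],"jaw":0},{"d":[-0.72,0.24,-0.62],"jaw":0},{"d":[-0.72,0.24,-0.62],"jaw":0},{"d":[-0.72,0.24,-0.62],"jaw":0},{"d":[-0.72,0.24,-0.62],"jaw":0},{"d":[-0.72,0.24,-0.62],"jaw":0}]' | python3 nudge.py>/dev/null; python3 st.py
```

```text
t 39.55 p [-0.1259 -0.7359  0.3462] q [-108.7   46.4   12.7   -0.3  122.1  -80.9] F [-1.  -0.6 -2.8] w 0.0086
tilt 1.21 az 82.9 vec [0.15 1.2 ] y az -27.89
W [-0.127 -0.741  0.592] az -99.7 push .04 along arm, tool axes [-0.032   0.0105 -0.0217]
```

In the tool's units: -0.029 m is -0.58, -0.025 m is -0.5.

```bash
echo '[{"d":[-0.58,0.2,-0.5],"jaw":0},{"jaw":0},{"jaw":0}]' | python3 nudge.py>/dev/null; python3 st.py "(.05,-.5,.42)" "(.4,-.1,.44)" "(.5886,.21,.40)" "(.5886,.21,.24)"
```

```text
t 39.85 p [-0.1257 -0.737   0.3514] q [-1.087e+02  4.590e+01  1.270e+01 -1.000e-01  1.215e+02 -8.090e+01] F [-0.   0.2 -3.5] w 0.0086
tilt 0.19 az 97.7 vec [-0.03  0.19] y az -27.89
[ 0.05 -0.5   0.42] d_tool [ 0.2919  0.0442 -0.0679] dist 0.303
[ 0.4  -0.1   0.44] d_tool [ 0.5173  0.1222 -0.0188] dist 0.532
[0.5886 0.21   0.4   ] d_tool [0.3621 0.0218 0.041 ] dist 0.365
[0.5886 0.21   0.24  ] d_tool [-0.0004  0.0003  0.16  ] dist 0.16
W [-0.126 -0.738  0.597] az -99.7 push .04 along arm, tool axes [-0.0322  0.0106 -0.0213]
```

In the tool's units: 0.042 m is 0.84, 0.04 m is 0.8.

```bash
echo '[{"d":[0.4,0.06,-0.08],"jaw":0},{"d":[0.84,0.12,-0.18],"jaw":0},{"d":[0.84,0.12,-0.18],"jaw":0},{"d":[0.84,0.12,-0.18],"jaw":0},{"d":[0.84,0.12,-0.18],"jaw":0},{"d":[0.84,0.12,-0.18],"jaw":0},{"d":[0.84,0.12,-0.18],"jaw":0},{"d":[0.8,0.2,-0.02],"jaw":0},{"d":[0.8,0.2,-0.02],"jaw":0},{"d":[0.8,0.2,-0.02],"jaw":0}]' | python3 nudge.py>/dev/null; echo '[{"d":[0.8,0.2,-0.02],"jaw":0},{"d":[0.8,0.2,-0.02],"jaw":0},{"d":[0.8,0.2,-0.02],"jaw":0},{"d":[0.8,0.2,-0.02],"jaw":0},{"d":[0.8,0.2,-0.02],"jaw":0},{"d":[0.8,0.2,-0.02],"jaw":0},{"d":[0.8,0.2,-0.02],"jaw":0},{"d":[0.8,0.2,-0.02],"jaw":0},{"d":[0.8,0.2,-0.02],"jaw":0},{"d":[0.8,0.2,-0.02],"jaw":0}]' | python3 nudge.py>/dev/null; python3 st.py "(.5886,.21,.42)"
```

```text
t 41.85 p [ 0.3949 -0.1148  0.4242] q [-3.290e+01  3.100e+00  6.990e+01  1.000e-01  1.071e+02 -5.000e+00] F [ 0.9 -0.9 -3.7] w 0.0087
tilt 0.17 az 98.6 vec [-0.03  0.17] y az -27.89
[0.5886 0.21   0.42  ] d_tool [0.3777 0.0193 0.0051] dist 0.378
W [ 0.395 -0.115  0.67 ] az -16.3 push .04 along arm, tool axes [ 0.0049  0.0237 -0.0318]
```

In the tool's units: 0.042 m is 0.84, 0.003 m is 0.06.

```bash
echo '[{"d":[0.84,0.04,0],"jaw":0},{"d":[0.84,0.04,0],"jaw":0},{"d":[0.84,0.04,0],"jaw":0},{"d":[0.84,0.04,0],"jaw":0},{"d":[0.84,0.04,0],"jaw":0},{"d":[0.84,0.04,0],"jaw":0},{"d":[0.84,0.04,0],"jaw":0},{"d":[0.84,0.04,0],"jaw":0},{"d":[0.84,0.06,0],"jaw":0}]' | python3 nudge.py>/dev/null; echo '[{"yaw":-8,"jaw":0},{"yaw":-8.1,"jaw":0},{"d":[0,0,0.6],"jaw":0},{"d":[0,0,0.6],"jaw":0},{"d":[0,0,0.6],"jaw":0},{"d":[0,0,0.4],"jaw":0},{"jaw":0},{"jaw":0}]' | python3 nudge.py>/dev/null; python3 - <<'E'
from st import *
import cv2
a=np.radians(-11.8);st((.588+.005*np.cos(a),.2083+.005*np.sin(a)+.001,.27),)
ims=[]
for n in("wrist","top","scene"):
    d=env.get_image(n);cv2.imwrite(f"pics/f_{n}.png",d["pixels"][:,:,::-1]);np.savez(f"pics/{n}1.npz",K=d["K"],E=d["extrinsics"])
    ims.append(d["pixels"][:,:,::-1])
w=cv2.resize(ims[0][90:330,170:430],(520,480));t=ims[1][150:290,100:240];s=ims[2][170:310,280:420]
cv2.imwrite("pics/f.png",np.hstack([w,np.vstack([cv2.resize(t,(240,240)),cv2.resize(s,(240,240))])]))
E
```

```text
t 43.55 p [0.5879 0.2091 0.3157] q [ 8.7 27.7 52.8  0.2 99.5 20.5] F [-0.2 -0.3 -2.6] w 0.0086
tilt 0.19 az 90.8 vec [-0.    0.19] y az -11.79
[0.59289434 0.20827752 0.27      ] d_tool [0.     0.0051 0.0457] dist 0.046
W [0.588 0.208 0.562] az 19.5 push .04 along arm, tool axes [ 0.0172  0.0281 -0.0227]
```

View pics/f.png

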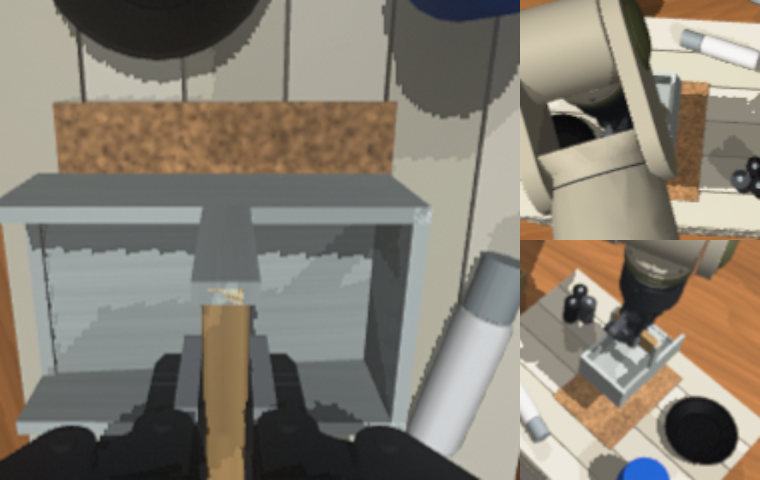

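```bash
python3 - <<'E'
from h import *
C["wrist"]=np.load("pics/wrist1.npz")
a=np.radians(-11.8);c=np.array([.5879-.005*np.cos(a),.2091-.005*np.sin(a)-.001,0]);z=.3157-.0807
p=(c[0],c[1],a)
pts=[(s*.065,.0395,z+.048) for s in(1,-1)]+[(.065,-.0395,z+.048),(-.065,-.0395,z+.048),(.005,.0395,z+.105)]
for b in pts:
    u=proj("wrist",world(p,[b]))[0];print(b,((u-[170,90])*2).round(0))
E
```

```text
(0.065, 0.0395, 0.283) [431. 209.]
(-0.065, 0.0395, 0.283) [-13. 209.]
(0.065, -0.0395, 0.283) [405. 438.]
(-0.065, -0.0395, 0.283) [ 17. 438.]
(0.005, 0.0395, 0.33999999999999997) [227. 281.]
```

```bash
echo '[{"d":[0,0.1,0.4],"jaw":0},{"d":[0,0,0.4],"jaw":0},{"d":[0,0,0.4],"jaw":0},{"d":[0,0,0.3],"jaw":0},{"jaw":0},{"jaw":0}]' | python3 nudge.py>/dev/null; python3 st.py "(.5929,.2083,.2337)"
```

```text
t 44.3 p [0.593  0.2084 0.2412] q [ 8.5 29.9 60.9  0.2 89.1 20.3] F [ 0.   0.6 -2.8] w 0.0084
tilt 0.21 az 71.0 vec [0.07 0.2 ] y az -11.79
[0.5929 0.2083 0.2337] d_tool [-0.0001 -0.0001  0.0075] dist 0.008
W [0.593 0.208 0.487] az 19.3 push .04 along arm, tool axes [ 0.018   0.0298 -0.0197]
```

In the tool's units: 0.003 m is 0.06, 0.001 m is 0.02.

```bash
echo '[{"d":[0,0,0.06],"jaw":0},{"d":[0,0,0.06],"jaw":0},{"d":[0,0,0.02],"jaw":0},{"jaw":0},{"jaw":0}]' | python3 nudge.py>/dev/null; python3 st.py
```

```text
t 44.8 p [0.5931 0.2085 0.2348] q [ 8.5 30.1 61.7  0.2 88.1 20.3] F [1.1 0.8 5.2] w 0.0088
tilt 0.27 az 51.0 vec [0.17 0.21] y az -11.79
W [0.592 0.208 0.481] az 19.3 push .04 along arm, tool axes [ 0.0181  0.0299 -0.0194]
```

```bash
echo '[{"jaw":0},{"jaw":0},{"jaw":0.012},{"jaw":0.02},{"jaw":0.03},{"jaw":0.045},{"jaw":0.06},{"jaw":0.06}]' | python3 nudge.py 20; echo '[{"d":[0,0,-0.2],"jaw":0.06},{"d":[0,0,-0.4],"jaw":0.06},{"d":[0,0,-0.6],"jaw":0.06},{"d":[0,0,-0.6],"jaw":0.06},{"d":[0,0,-0.6],"jaw":0.06},{"d":[0,-0.6,-0.4],"jaw":0.06},{"d":[0,-0.6,0],"jaw":0.06},{"d":[0,-0.6,0],"jaw":0.06},{"jaw":0.06},{"jaw":0.06}]' | python3 nudge.py>/dev/null; python3 - <<'E'
from st import *
import cv2
st()
ims=[]
for n in("wrist","top","scene"):
    d=env.get_image(n);np.savez(f"pics/{n}2.npz",K=d["K"],E=d["extrinsics"])
    ims.append(d["pixels"][:,:,::-1])
w=ims[0];t=ims[1][140:300,270:430];s=ims[2][130:330,170:430]
cv2.imwrite("pics/g.png",np.hstack([w,np.vstack([cv2.resize(t,(240,240)),cv2.resize(s,(240,180))])]))
E
```

```text
time_s: 45.6
position: [0.5926, 0.2084, 0.233]
tool_rot: [[0.204, 0.979, -0.001], [0.979, -0.204, 0.003], [0.003, -0.001, -1.0]]
ft_force: [-0.1, 0.3, -0.0]
grip_width: 0.0601
gripper_force: 0.0
t 46.6 p [0.5045 0.2263 0.3742] q [ 11.8  19.   57.4   0.2 103.5  23.6] F [ 0.2 -0.3  0.1] w 0.0598
tilt 0.21 az 70.0 vec [0.07 0.19] y az -11.76
W [0.504 0.226 0.62 ] az 24.1 push .04 along arm, tool axes [ 0.0176  0.0243 -0.0265]
```

View pics/g.png

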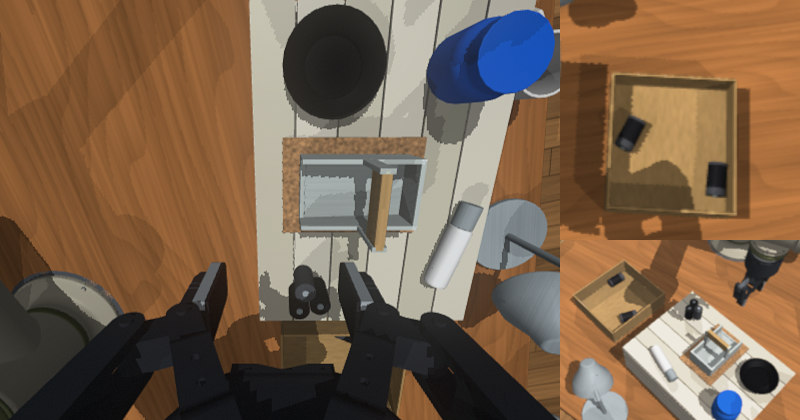

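Both batteries lie in the box and the caddy stands on its mat. I'll check the fit numerically.

```bash
python3 - <<'E'
from h import *
C["wrist"]=np.load("pics/wrist2.npz")
z=.153
o=[("wrist",(.065*a,.0395*b,z+.048),uv) for a,b,uv in[(1,1,(427,160)),(-1,1,(300,157)),(1,-1,(417,230)),(-1,-1,(301,233))]]+[("wrist",(.005,-.0395,z+.105),(377,250))]
p,r=fit(o,[.58,.21,-.2]);print(p[:2].round(4),np.degrees(p[2]).round(1),r.tolist())
E
```

```text
[0.5883 0.2102] -12.0 [[-0.4, -0.9], [2.0, 1.5], [-1.6, -0.3], [-0.9, -3.7], [1.1, 1.6]]
```

Caddy centre is at (0.588, 0.210) with yaw -12.0. The mat is at (0.588, 0.208) with yaw -11.8, so it's square.

```bash
python3 -c "
from rig import env
print(env.close_job())"
```

```text
the job is handed in; nothing more can be done
None
```

The job is handed in at about 47 s: both batteries are in the box, and the empty caddy is level and square on its mat (about 2 mm and 0.2° off by the last picture), with the other items on the crates looking undisturbed. The caddy, already emptied, briefly leaned to about 52° while I was levelling it in the air away from the box; the tip over the box itself was 44°.

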